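# Steady the rocking tray and load it

## Task

The footed tray rocks because feet have ended up on the flat cable cover: gently lift the ghost planter off and stand it on the bare shelf, then turn the empty tray on the spot until all four feet stand on the shelf and it no longer rocks. Once it is steady and let go, gently stand the planter back on the tray and lay every loose cartridge flat on the tray too (piling them is fine). The planter is fragile ceramic, so do not squeeze it hard, drop it or let it fall over, and leave the controller and the storage box where they are.

Things in the scene. Friction and masses are not known exactly. Their poses are not given: they have to be found in the camera images.
- tray: loose wooden tray, 0.55 kg: deck 240 (its x) x 130 (its y) x 8 mm, its top 38 mm above the undersides of four round feet at x +-100, y +-52 mm. A steel bow handle spans the middle of the deck along y (x = 0, posts at y +-48 mm). Origin: centre, level with the feet's undersides; z up. At the start two diagonally opposite feet rest on the cable cover, so it leans (about 0.08 rad) and rocks.
- handle (a point): middle of the handle's straight bar (10 mm round, straight for 76 mm along the tray's y), 98 mm above the feet's undersides, 60 mm above the deck; it can be pinched from above
- foot1 (a point): centre of the underside of one of the tray's four round feet (16 mm across), at tray (+100, +52, 0) mm. It reads height 0 when that foot stands on the shelf and about 7 mm when it stands on the cable cover.
- foot2 (a point): centre of the underside of one of the tray's four round feet (16 mm across), at tray (-100, +52, 0) mm. It reads height 0 when that foot stands on the shelf and about 7 mm when it stands on the cable cover.
- foot3 (a point): centre of the underside of one of the tray's four round feet (16 mm across), at tray (-100, -52, 0) mm. It reads height 0 when that foot stands on the shelf and about 7 mm when it stands on the cable cover.
- foot4 (a point): centre of the underside of one of the tray's four round feet (16 mm across), at tray (+100, -52, 0) mm. It reads height 0 when that foot stands on the shelf and about 7 mm when it stands on the cable cover.
- cover: fixed flat cable cover on the shelf, 44 mm wide (its y), 7 mm high, straight along its x from -190 to +200 mm, where it meets a slim silver console (170 x 250 x 45 mm, x = 200 to 370 mm, fixed too, its small port door ajar). Origin: on the shelf, middle of the width.
- cover_mid (a point): point on top of the cable cover, 7 mm above its origin. The tray stands with its centre within about 10 mm of this point at the start, and turned on the spot it stays within 28 mm of it (horizontally).
- planter: white ceramic ghost-shaped planter, 0.3 kg: hem 74 mm wide, round body 59 to 57 mm wide from 28 to 60 mm up, dome to 84 mm, succulent to 106 mm; two stub arms reach +-43 mm along its x at 30 to 50 mm up: grip across its y. Over 25 N from a finger, or forces over 75 N in all, crack it. Origin: centre of underside. It starts at tray x = +65 mm, arms roughly along the tray's x.
- cartridge1: grey game cartridge, a flat plastic slab 70 (its x) x 54 (its y) x 14 mm with a paper label on its upper face, about 60 g, lying flat on the shelf. Origin: centre of its underside. Three to five of the five cartridges are there; all are alike.
- cartridge2: grey game cartridge, a flat plastic slab 70 (its x) x 54 (its y) x 14 mm with a paper label on its upper face, about 60 g, lying flat on the shelf. Origin: centre of its underside. Three to five of the five cartridges are there; all are alike.
- cartridge3: grey game cartridge, a flat plastic slab 70 (its x) x 54 (its y) x 14 mm with a paper label on its upper face, about 60 g, lying flat on the shelf. Origin: centre of its underside. Three to five of the five cartridges are there; all are alike.
- cartridge4: grey game cartridge, a flat plastic slab 70 (its x) x 54 (its y) x 14 mm with a paper label on its upper face, about 60 g, lying flat on the shelf. Origin: centre of its underside. Three to five of the five cartridges are there; all are alike.
- cartridge5: grey game cartridge, a flat plastic slab 70 (its x) x 54 (its y) x 14 mm with a paper label on its upper face, about 60 g, lying flat on the shelf. Origin: centre of its underside. Three to five of the five cartridges are there; all are alike.
- controller: blue plastic game controller, 100 x 156 x 48 mm, loose on the shelf; leave it alone. Origin: under its middle.
- storage_box: clear plastic storage box with its lid clipped on, 171 x 130 x 75 mm, on the shelf; leave it alone. Origin: centre of its underside.
Mind the look-alikes: they are no part of the job. Several things have the shape of the planter; the one meant has the colours described above. What is shaped like the cartridge1 but blue is not meant.

How it is judged:
By the outcome, as a careful person would: the job done as asked, in the order asked, and still so for the second after the job is handed in, with the robot touching nothing.
Of cartridge1, cartridge2, cartridge3, cartridge4, cartridge5 only 3 to 5 are there at a start; the rules pass over those that are not, and their reading is None.
At some moment in a run one of cartridge1, cartridge2, cartridge3, cartridge4, cartridge5 may be knocked a few centimetres aside while the robot is not near it.
It also fails if it takes over 210 s, if anything falls off the work surface, if the arm or the gripper's body presses on something with over 40 N, if the wrist force passes 120 N, or if a joint passes its speed limit or range.

## Robot

A 6-joint arm with a two-finger parallel gripper is mounted at the origin on the work surface. World frame = base frame: x ahead of the robot, y to its left, z up, the work surface at z = 0. Lengths are in m, angles in rad, forces in N, time in s.
With the tool pointing down it reaches from about 0.35 to 0.85 m from the base axis. Payload 8.1 kg.
Tool frame: the origin (TCP) lies on the mounting face of the last link; the fingertips stand 186 mm ahead of it and the grasp point (between the pads) lies 167 mm ahead of it (grip_point_offset is the distance from the TCP to the grasp point, in m); z points along the fingers, y is the direction in which the jaws open and shut (so a half turn about z gives the same grasp; the last joint's range is limited). The gripper opens to 93 mm and grips with 3 to 60 N. Pads are 15 mm wide; open, the fingers measure 128 mm over their backs; the gripper's body (75 mm by 188 mm) begins 65 mm behind the grasp point.
Start: joints at [-1.384, 0.13, 1.488, -0, 1.523, -0.085], TCP at [0.161, -0.578, 0.405] pointing down, gripper open.
Joint ranges: [-2.96, 2.96], [-0.89, 2.26], [0.02, 2.5], [-1.34, 4.48], [0, 2.73], [-2.66, 2.66]. Speed limits (rad/s): [2.39, 2.39, 2.79, 3.14, 3.14, 3.14].

## Interface

Orientations are given as a rotation vector (axis times angle).
In Python, from plant import read_state, read_camera, close_job, grip_point_offset gives the robot as it stands.
- The arm moves only by the shell command python3 -m creep 'ROWS' [OPENING] [FORCE]. ROWS is JSON, a list of rows, each a list of 2 entries, a list of its own where there are three numbers: the shift along the tool's x, y, z in cm, then the turn, a rotation vector about the tool's x, y, z in degrees. In form: [[[tx, ty, tz], [rx, ry, rz]], ...]. A call has 1 to 12 rows; each row shifts and turns the commanded pose from where the row before left it, along the tool's axes as they then stand; what a row does not reach is not made up. A row lasts 1/12 s, in which the tool goes at most 41.7 mm and 7.16 degrees, less where a joint would pass 70% of its speed; a pose out of reach is approached as far as the arm can. A call is refused whole if a number of a shift passes 4.17 or a number of a turn 7.16, either way. A call with a gripper value outside its range is refused whole. OPENING is the opening in per cent of the stroke, from 0 (shut) to 100 (fully open), set as the call begins (- or left out, the last holds). The fingers move at their own pace and stop on an object; FORCE is the grip in N (left out, the last holds). Time passes only in rows, so rows that do not move let the fingers close. It gives the time, the measured TCP pose, the force and the opening at its end, in the units of the state.
- read_state(): the state, without advancing time (a new reading comes with each control period).
- read_camera(name): name is "scene" or "top" or "wrist"; returns a dict with "img" (420x560x3 uint8, red, green, blue), "K" (3x3 intrinsics, pixels), "k1" (the pictures are not rectified: a ray, as slopes to the right and down, at radius r is drawn at 1 + k1 r^2 times it, then the intrinsics apply), "T" (4x4, takes a point from camera to world coordinates). Camera axes: x right, y down, z forward; pixel columns grow to the right and rows downward; lengths in m; the calibration is good to about 2 mm. A picture is of the moment at which its call begins. There is no depth.
- close_job(): hands the job in, once; it reports no verdict.
The state is a dict: "t": time; "q": joint angles; "dq": joint speeds; "joint_torque": joint torques, N m; "tool_pos": TCP position; "orientation": TCP orientation; "force": force on the tool from outside, world axes, zero at the start; "wrist_torque": the same for the moment, N m; "opening": finger opening in m.
Only numpy, scipy, OpenCV 4.12 (cv2) and the standard library are available. Lean on these libraries where they do the work, as an engineer would, in place of code of your own. Each camera call takes 0.05 s, during which the arm holds its last target.

## Working session

There is one attempt and no reset: what is moved stays moved. The work goes in short steps, Python scripts to look and compute and a shell command to move; the robot and the scene stay as the last step left them, time stands still between calls to the robot, and variables do not carry over. Pictures are saved under pics/ and viewed, and the job is handed in when it is done.

```bash
ls; mkdir -p pics; python3 - <<'E'
from plant import *
import cv2
s=read_state(); print(s); print(grip_point_offset)
for n in ["scene","top","wrist"]:
    c=read_camera(n); cv2.imwrite(f"pics/a_{n}.png",c["img"][:,:,::-1]); print(n,c["K"],c["k1"],c["T"])
E
```

```text
pics
{'t': 0.0, 'q': array([-1.38439411e+00,  1.31158853e-01,  1.48927628e+00, -5.09867216e-05,
        1.52298328e+00, -8.53962943e-02]), 'dq': array([ 1.94032168e-03,  9.66172837e-05,  4.64891853e-05, -1.00398306e-03,
       -3.36557521e-04, -9.37378585e-04]), 'joint_torque': array([ 2.54626693e-04, -5.59837246e+01, -4.91758955e+01,  7.67670712e-02,
        3.51857662e-02, -1.39474241e-04]), 'tool_pos': array([ 0.16105065, -0.57774597,  0.40369016]), 'orientation': array([-3.11082225e+00, -4.25384324e-01,  2.24538117e-04]), 'force': array([-0.13454001, -0.61751361,  0.49973163]), 'wrist_torque': array([0.05200498, 0.02660124, 0.02336983]), 'opening': 0.09281712076003286}
0.1673
scene [[407.91363668   0.         283.5287579 ]
 [  0.         407.91363668 212.76029548]
 [  0.           0.           1.        ]] -0.11772539005663057 [[-0.55875817  0.43595705 -0.70550036  1.33688766]
 [ 0.82899671  0.26946807 -0.49005246  0.55906155]
 [-0.023532   -0.85867829 -0.51197444  0.69801048]
 [ 0.          0.          0.          1.        ]]
top [[420.63431031   0.         279.26394706]
 [  0.         420.63431031 207.46959313]
 [  0.           0.           1.        ]] -0.0134923013958614 [[ 7.43781322e-04 -9.97619000e-01  6.89621406e-02  4.49054737e-01]
 [-9.99745770e-01 -2.29591075e-03 -2.24304516e-02  2.63231004e-02]
 [ 2.25353756e-02 -6.89279250e-02 -9.97367083e-01  1.33110397e+00]
 [ 0.00000000e+00  0.00000000e+00  0.00000000e+00  1.00000000e+00]]
wrist [[295.45436405   0.         282.15383529]
 [  0.         295.45436405 211.80715408]
 [  0.           0.           1.        ]] -0.027840253114162255 [[ 0.26850468 -0.93377311 -0.23658616  0.22696924]
 [-0.96327298 -0.26110118 -0.06270036 -0.55998699]
 [-0.00322502  0.24473239 -0.9695853   0.38351793]
 [ 0.          0.          0.          1.        ]]
```

View pics/a_top.png

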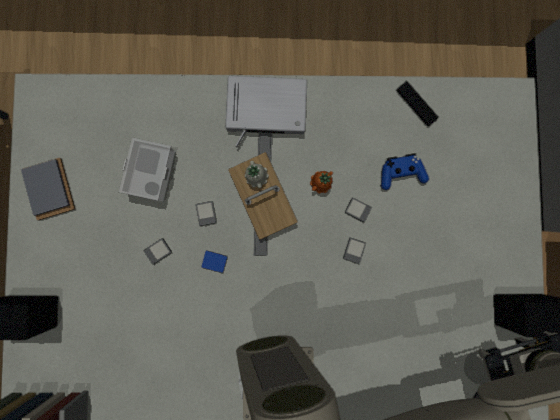

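View pics/a_scene.png

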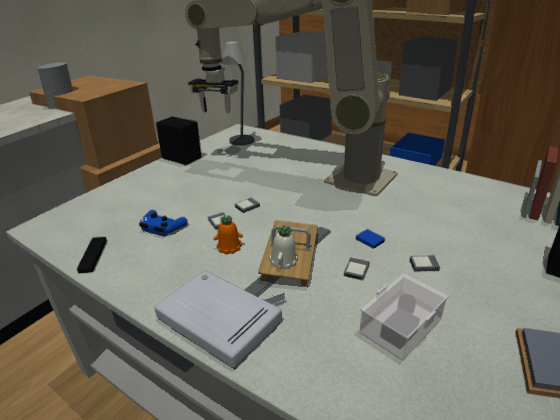

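View pics/a_wrist.png

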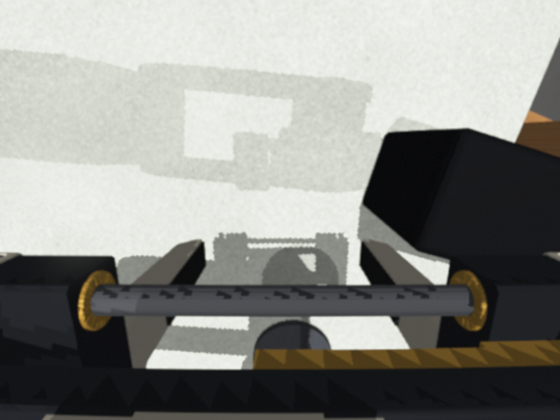

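The top view shows the tray at (263,195) with the white planter at (257,176) and the handle at (261,198). Grey cartridges are at (205,213), (157,251), (357,210) and (354,251). The orange planter at (321,182) and the blue slab at (214,261) are decoys. Next I'll measure positions.

```bash
cat > h.py <<'E'
import numpy as np, cv2
from plant import *
from scipy.spatial.transform import Rotation as R
def ray(c,u,v):
    d=np.array([c["k1"],0,0,0,0],float)
    p=cv2.undistortPoints(np.array([[[u,v]]],float),c["K"],d)[0,0]
    T=c["T"]; return T[:3,3],T[:3,:3]@np.array([p[0],p[1],1])
def onz(c,u,v,z):
    o,d=ray(c,u,v); return o+d*(z-o[2])/d[2]
def proj(c,P):
    T=c["T"]; q=T[:3,:3].T@(np.array(P)-T[:3,3]); x,y=q[0]/q[2],q[1]/q[2]; f=1+c["k1"]*(x*x+y*y)
    return c["K"][0,0]*x*f+c["K"][0,2],c["K"][1,1]*y*f+c["K"][1,2]
def tri(c1,p1,c2,p2):
    o1,d1=ray(c1,*p1);o2,d2=ray(c2,*p2)
    A=np.stack([d1,-d2],1);s=np.linalg.lstsq(A,o2-o1,rcond=None)[0]
    a,b=o1+s[0]*d1,o2+s[1]*d2; return (a+b)/2,np.linalg.norm(a-b)
def crop(c,name,x0,y0,w,h,k):
    im=cv2.resize(c["img"][y0:y0+h,x0:x0+w,::-1],None,fx=k,fy=k,interpolation=cv2.INTER_CUBIC); cv2.imwrite(f"pics/{name}.png",im)
def carts(c,ztop=0.014,lim=None):
    "labels: bright-ish; use dark grey body mask"
    pass
def go(target,yaw_axis_y_world,tilt=None):
    """print remaining tool-frame shift (cm) of grasp point target, tool down, jaw axis angle (world rad, mod pi)"""
    s=read_state(); Rm=R.from_rotvec(s["orientation"]).as_matrix()
    g=s["tool_pos"]+Rm[:,2]*grip_point_offset
    y=Rm[:,1]; cur=np.arctan2(y[1],y[0]); d=(yaw_axis_y_world-cur+np.pi/2)%np.pi-np.pi/2
    # desired R: z down, y at cur+d
    a=cur+d; yy=np.array([np.cos(a),np.sin(a),0]); zz=np.array([0,0,-1.]); xx=np.cross(yy,zz)
    D=np.stack([xx,yy,zz],1); rv=np.degrees(R.from_matrix(Rm.T@D).as_rotvec())
    ptcp=np.array(target)+np.array([0,0,grip_point_offset])
    print("t",round(s["t"],2),"grip",g.round(4),"jaw yaw",round(np.degrees(cur),1),"open",round(s["opening"],4),"q6",s["q"][5].round(2),"F",s["force"].round(1))
    print(" shift after turn (tool axes final, cm)",(D.T@(ptcp-s["tool_pos"])*100).round(2),"shift before turn",(Rm.T@(ptcp-s["tool_pos"])*100).round(2),"turn deg",rv.round(2))
E
python3 - <<'E'
from h import *
c=read_camera("top"); crop(c,"b_top",130,120,260,160,3)
c2=read_camera("scene"); crop(c2,"b_scene",190,180,260,150,3)
E
```

```text
(no output)
```

View pics/b_top.png

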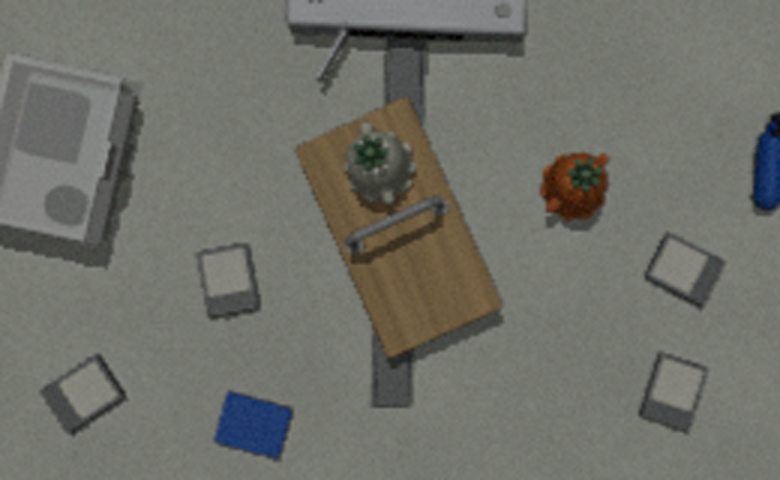

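View pics/b_scene.png

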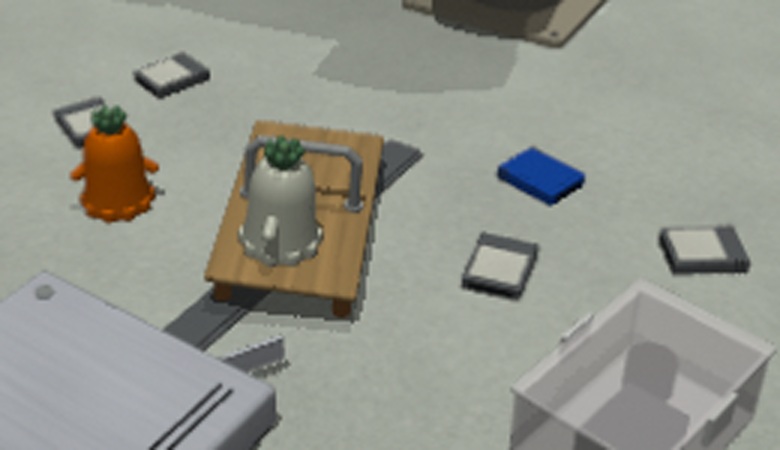

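```bash
python3 - <<'E'
from h import *
c=read_camera("top")
f=lambda x,y:(130+x/3-0.33,120+y/3-0.33)
C=[onz(c,*f(*p),.043)[:2] for p in [(405,98),(502,303),(390,357),(296,150)]]
C=np.array(C); print(C.round(4), C.mean(0).round(4)); 
for i in range(4): d=C[(i+1)%4]-C[i]; print(np.linalg.norm(d).round(4),np.degrees(np.arctan2(d[1],d[0])).round(1))
print("handle",onz(c,*f(353,241),.1).round(4),onz(c,*f(441,204),.1).round(4))
L=[onz(c,*f(*p),.007) for p in [(373,405),(411,405),(386,50),(425,50)]]
print(np.array(L).round(4)); 
for a,b in [(0,2),(1,3)]: d=L[b]-L[a]; print(np.degrees(np.arctan2(d[1],d[0])))
# planter succulent both views
c2=read_camera("scene")
g=lambda x,y:(190+x/3-0.33,180+y/3-0.33)
print("succ",tri(c,f(370,153),c2,g(285,152)))
print("hand L",tri(c,f(353,241),c2,g(355,160)),"R",tri(c,f(441,204),c2,g(250,148)))
print("orange",tri(c,f(585,176),c2,g(110,118)))
for p in [(228,280),(84,394),(684,269),(674,391),(254,425)]: print("cart",onz(c,*f(*p),.014).round(4))
for n,p in dict(tC=(405,98),tR=(502,303),tB=(390,357),tL=(296,150)).items():
  pass
for a,b in [((405,98),(205,278)),((502,303),(258,122)),((390,357),(383,136)),((296,150),(357,298))]: print(tri(c,f(*a),c2,g(*b)))
E
```

```text
[[ 0.7092  0.0427]
 [ 0.4977 -0.0571]
 [ 0.4425  0.0571]
 [ 0.6545  0.1544]] [0.576  0.0493]
0.2338 -154.7
0.1268 115.8
0.2333 24.7
0.1244 -64.0
handle [0.5559 0.0923 0.1   ] [0.5926 0.0063 0.1   ]
[[0.3924 0.0755 0.007 ]
 [0.3924 0.0359 0.007 ]
 [0.768  0.0635 0.007 ]
 [0.7682 0.022  0.007 ]]
-1.8245459774622783
-2.107816762385629
succ (array([0.63656715, 0.07459002, 0.1393479 ]), np.float64(3.287793587454563e-05))
hand L (array([0.55612583, 0.09346495, 0.09252862]), np.float64(0.0017130147269286253)) R (array([0.59308595, 0.00625066, 0.09568437]), np.float64(8.31393548169526e-06))
orange (array([ 0.62132448, -0.1360277 ,  0.09598367]), np.float64(0.00019504625996460845))
cart [0.5223 0.2268 0.014 ]
cart [0.4039 0.3738 0.014 ]
cart [ 0.5348 -0.2506  0.014 ]
cart [ 0.4071 -0.2386  0.014 ]
cart [0.3721 0.1981 0.014 ]
(array([0.71028416, 0.04159957, 0.04137556]), np.float64(0.0027173052245612495))
(array([ 0.4966611 , -0.05550114,  0.05213716]), np.float64(0.002388636520959901))
(array([0.44215206, 0.05774434, 0.04402947]), np.float64(0.001555399423931534))
(array([0.65581426, 0.15616765, 0.03245715]), np.float64(0.001579498578233807))
```

```bash
python3 - <<'E'
from h import *
c=read_camera("top");c2=read_camera("scene")
f=lambda x,y:(130+x/3-0.33,120+y/3-0.33)
g=lambda x,y:(190+x/3-0.33,180+y/3-0.33)
a=onz(c,*f(367,128),.083);b=onz(c,*f(390,198),.083);print(a,b,(a+b)/2,np.degrees(np.arctan2(*(a-b)[1::-1])),np.linalg.norm(a-b))
crop(c,"c_top",235,150,50,50,10);crop(c2,"c_scene",262,215,50,60,10)
go([.638,.073,.22],np.radians(110))
go([.55,-.08,.22],np.radians(110))
E
```

```text
[0.67059262 0.07997904 0.083     ] [0.60039753 0.05676109 0.083     ] [0.63549507 0.06837007 0.083     ] 18.30231093555236 0.07393526566626096
t 0.45 grip [ 0.1611 -0.5779  0.2374] jaw yaw -74.4 open 0.0926 q6 -0.09 F [0.2 1.  0.1]
 shift after turn (tool axes final, cm) [ 67.08 -44.86   1.74] shift before turn [ 63.42 -49.9    1.74] turn deg [-0.01 -0.   -4.43]
t 0.45 grip [ 0.1611 -0.5779  0.2374] jaw yaw -74.4 open 0.0926 q6 -0.09 F [0.2 1.  0.1]
 shift after turn (tool axes final, cm) [ 53.58 -33.49   1.74] shift before turn [ 50.83 -37.53   1.74] turn deg [-0.01 -0.   -4.43]
```

View pics/c_top.png

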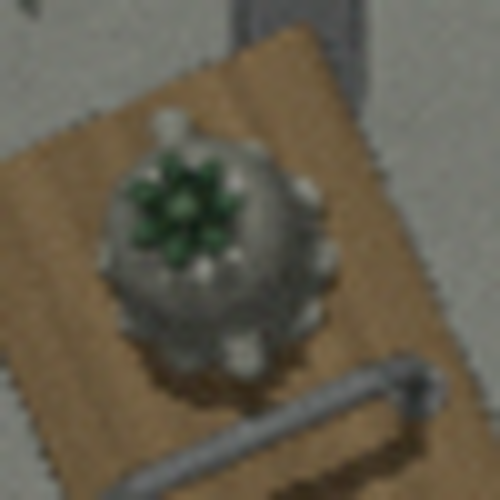

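View pics/c_scene.png

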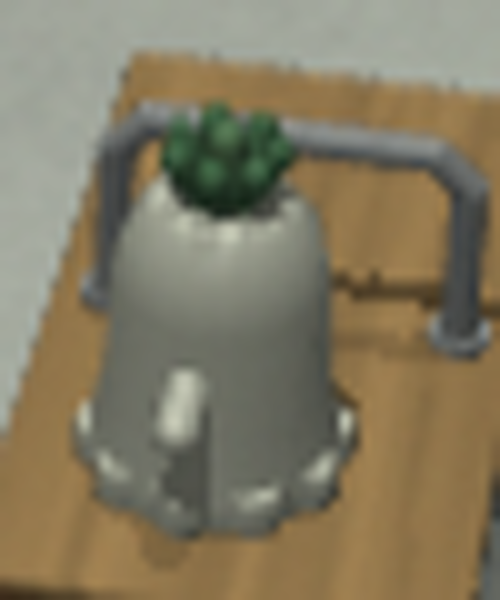

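```bash
python3 -m creep '[[[0,0,0],[0,0,-6]],[[1.5,-1,0],[0,0,0]],[[2.8,-1.87,0],[0,0,0]],[[2.8,-1.87,0],[0,0,0]],[[2.8,-1.87,0],[0,0,0]],[[2.8,-1.87,0],[0,0,0]],[[2.8,-1.87,0],[0,0,0]],[[2.8,-1.87,0],[0,0,0]],[[2.8,-1.87,0],[0,0,0]],[[2.8,-1.87,0],[0,0,0]],[[2.8,-1.87,0],[0,0,0]],[[2.8,-1.87,0],[0,0,0]]]' 100 10
python3 -c "
from h import *
go([.60,.06,.24],np.radians(108))"
```

```text
t: 1.45
tool_pos: [0.3636, -0.2848, 0.405]
orientation: [3.086, 0.588, 0.001]
force: [-0.2, -0.4, -0.5]
opening: 0.0936
t 1.45 grip [ 0.3637 -0.2849  0.2377] jaw yaw -68.4 open 0.0936 q6 0.42 F [-0.2 -0.4 -0.5]
 shift after turn (tool axes final, cm) [ 33.14 -25.49  -0.23] shift before turn [ 34.66 -23.38  -0.24] turn deg [ 0.04 -0.02  3.56]
```

```bash
python3 -m creep '[[[2.7,-2.08,0],[0,0,3.5]],[[2.7,-2.08,0],[0,0,0]],[[2.7,-2.08,0],[0,0,0]],[[2.7,-2.08,0],[0,0,0]],[[2.7,-2.08,0],[0,0,0]],[[2.7,-2.08,0],[0,0,0]],[[2.7,-2.08,0],[0,0,0]],[[2.7,-2.08,0],[0,0,0]],[[2.7,-2.08,0],[0,0,0]],[[2.5,-2.08,0],[0,0,0]],[[1.5,-1,0],[0,0,0]],[[0,0,0],[0,0,0]]]' 100 10
python3 - <<'E'
from h import *
go([.6355,.0695,.22],np.radians(108))
c=read_camera("wrist");cv2.imwrite("pics/d_w.png",c["img"][:,:,::-1])
E
```

```text
t: 2.45
tool_pos: [0.5639, 0.0129, 0.4045]
orientation: [-3.101, -0.499, -0.001]
force: [0.5, 0.5, -0.2]
opening: 0.0931
t 2.45 grip [0.564  0.013  0.2372] jaw yaw -71.7 open 0.0931 q6 1.18 F [ 0.5  0.5 -0.2]
 shift after turn (tool axes final, cm) [ 8.56 -3.17  1.72] shift before turn [ 8.57 -3.13  1.73] turn deg [-0.05 -0.04  0.27]
```

View pics/d_w.png

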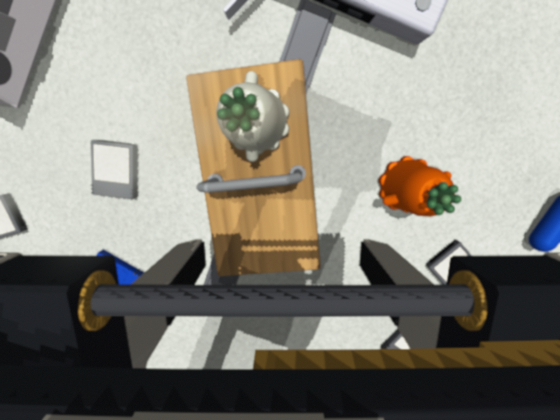

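The wrist view shows the planter arms at (252,78) and (252,156), square to the jaws, and the handle at (250,183).

```bash
python3 - <<'E'
from h import *
c=read_camera("wrist");c1=read_camera("top")
a=onz(c,252,78,.083);b=onz(c,252,156,.083);print(a,b,(a+b)/2,np.degrees(np.arctan2(*(a-b)[1::-1])),np.linalg.norm(a-b))
print(tri(c,(240,108),c1,(253.3,170.5)))
print(tri(c,(252,78),c1,(252.2,162.2)),tri(c,(252,156),c1,(259.3,185.5)))
# tilt alignment: lean toward +y world by .08 : tool z = -n
s=read_state();Rm=R.from_rotvec(s["orientation"]).as_matrix()
n=np.array([0,.08,1]);n/=np.linalg.norm(n)
ax=np.cross(Rm[:,2],-n);print("tilt rotvec tool deg",np.degrees(Rm.T@ax))
E
```

```text
[0.67103527 0.07687705 0.083     ] [0.60108703 0.0556134  0.083     ] [0.63606115 0.06624523 0.083     ] 16.908813887874732 0.07310881774172412
(array([0.63997838, 0.07434404, 0.11976378]), np.float64(0.0004879741708744935))
(array([0.67443783, 0.08017986, 0.06166031]), np.float64(0.000757644332467482)) (array([0.60104223, 0.05691307, 0.07967709]), np.float64(0.002137713916895076))
tilt rotvec tool deg [-4.33013903 -1.38070244  0.        ]
```

```bash
cat >> h.py <<'E'
def go2(target,yaw,n=(0,0,1)):
    s=read_state(); Rm=R.from_rotvec(s["orientation"]).as_matrix()
    n=np.array(n,float);n/=np.linalg.norm(n); g=s["tool_pos"]+Rm[:,2]*grip_point_offset
    cur=np.arctan2(Rm[1,1],Rm[0,1]); d=(yaw-cur+np.pi/2)%np.pi-np.pi/2;a=cur+d
    zz=-n; yy=np.array([np.cos(a),np.sin(a),0]); yy-=zz*(yy@zz); yy/=np.linalg.norm(yy); D=np.stack([np.cross(yy,zz),yy,zz],1)
    rv=np.degrees(R.from_matrix(Rm.T@D).as_rotvec()); tcp=np.array(target)-zz*grip_point_offset
    print("t",round(s["t"],2),"grip",g.round(4),"yaw",np.degrees(cur).round(1),"open",s["opening"].round(4),"q",s["q"].round(2),"F",s["force"].round(1))
    print(" turn",rv.round(2),"shift before turn",(Rm.T@(tcp-s["tool_pos"])*100).round(2),"after",(D.T@(tcp-s["tool_pos"])*100).round(2))
E
python3 - <<'E'
from h import *
n=np.array([0,.08,1]);p=np.array([.636,.0675,.091])
go2(p+.08*n,np.radians(107),n); go2(p,np.radians(107),n)
E
```

```text
Traceback (most recent call last):
  File "h.py", line 39, in go2
    print("t",round(s["t"],2),"grip",g.round(4),"yaw",np.degrees(cur).round(1),"open",s["opening"].round(4),"q",s["q"].round(2),"F",s["force"].round(1))
                                                                                      ^^^^^^^^^^^^^^^^^^
AttributeError: 'float' object has no attribute 'round'
```

```bash
sed -i 's/s\["opening"\].round(4),"q",/round(s["opening"],4),"q",/' h.py
python3 - <<'E'
from h import *
n=np.array([0,.08,1]);p=np.array([.636,.0675,.091])
go2(p+.08*n,np.radians(107),n); go2(p,np.radians(107),n)
E
```

```text
t 2.6 grip [0.5623 0.0095 0.2373] yaw -71.9 open 0.0932 q [-0.07  0.03  1.59 -0.    1.52  1.18] F [-0.5 -0.1 -0.7]
 turn [-4.35 -1.34  1.05] shift before turn [ 9.41 -5.1   6.67] after [ 9.46 -5.76  6.04]
t 2.6 grip [0.5623 0.0095 0.2373] yaw -71.9 open 0.0932 q [-0.07  0.03  1.59 -0.    1.52  1.18] F [-0.5 -0.1 -0.7]
 turn [-4.35 -1.34  1.05] shift before turn [ 9.22 -4.5  14.67] after [ 9.46 -5.76 14.07]
```

```bash
python3 -m creep '[[[0,0,0],[-2.2,-0.7,0.5]],[[0,0,0],[-2.1,-0.7,0.5]],[[1.6,-1,1],[0,0,0]],[[1.6,-1,1],[0,0,0]],[[1.6,-1,1],[0,0,0]],[[1.6,-1,1],[0,0,0]],[[1.6,-1,1],[0,0,0]],[[1.46,-0.76,1],[0,0,0]],[[0,0,0],[0,0,0]],[[0,0,0],[0,0,0]]]' 100 8
python3 - <<'E'
from h import *
n=np.array([0,.08,1]);p=np.array([.636,.0675,.091])
go2(p,np.radians(107),n)
c=read_camera("wrist");cv2.imwrite("pics/e_w.png",c["img"][:,:,::-1])
c=read_camera("scene");crop(c,"e_s",190,120,200,150,4)
E
```

```text
t: 3.43
tool_pos: [0.6357, 0.0867, 0.3375]
orientation: [3.03, 0.454, -0.022]
force: [0.2, -0.6, 0.2]
opening: 0.0931
t 3.43 grip [0.6353 0.0734 0.1707] yaw -72.9 open 0.0931 q [ 0.08  0.29  1.43 -0.08  1.43  1.36] F [ 0.2 -0.6  0.2]
 turn [-0.07  0.15 -0.  ] shift before turn [ 0.06 -0.04  8.  ] after [ 0.04 -0.05  8.  ]
```

View pics/e_w.png

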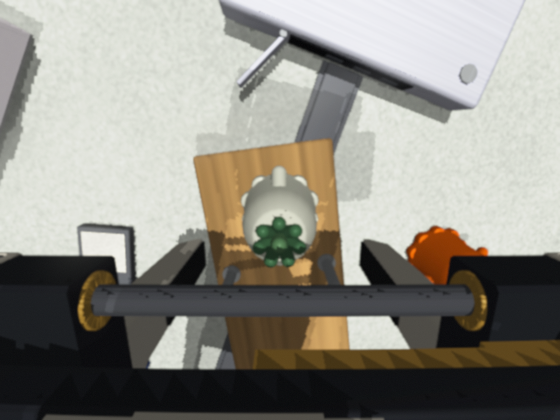

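View pics/e_s.png

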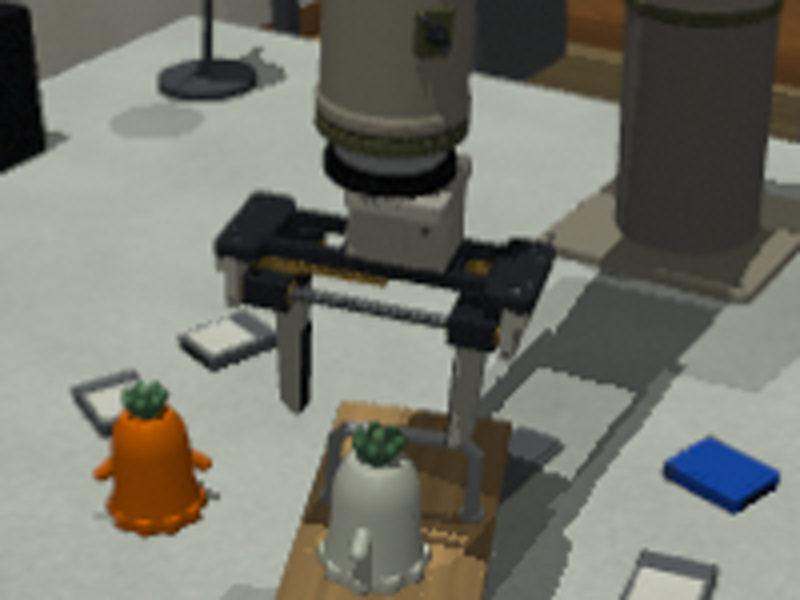

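The planter is centred between the fingers: its axis is at column 279 and the finger mid is at 282. Going down.

```bash
python3 -m creep '[[[0,0,1.4],[0,0,0]],[[0,0,1.4],[0,0,0]],[[0,0,1.4],[0,0,0]],[[0,0,1.4],[0,0,0]],[[0,0,1.2],[0,0,0]],[[0,0,0.8],[0,0,0]],[[0,0,0.4],[0,0,0]],[[0,0,0],[0,0,0]],[[0,0,0],[0,0,0]]]' 100 8
python3 - <<'E'
from h import *
n=np.array([0,.08,1]);p=np.array([.636,.0675,.091])
go2(p,np.radians(107),n)
c=read_camera("wrist");cv2.imwrite("pics/f_w.png",c["img"][:,:,::-1])
E
```

```text
t: 4.28
tool_pos: [0.6362, 0.0814, 0.2587]
orientation: [3.03, 0.455, -0.019]
force: [0.3, 0.2, 0.9]
opening: 0.0931
t 4.28 grip [0.6361 0.0682 0.0919] yaw -72.9 open 0.0931 q [ 0.07  0.35  1.5  -0.08  1.29  1.37] F [0.3 0.2 0.9]
 turn [-0.06  0.02  0.02] shift before turn [-0.04  0.04  0.09] after [-0.04  0.04  0.09]
```

View pics/f_w.png

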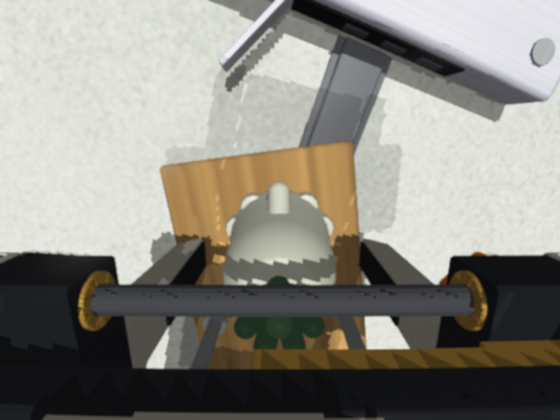

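```bash
python3 -m creep '[[[0,0,0],[0,0,0]],[[0,0,0],[0,0,0]],[[0,0,0],[0,0,0]],[[0,0,0],[0,0,0]],[[0,0,0],[0,0,0]],[[0,0,0],[0,0,0]]]' 68 8
python3 -m creep '[[[0,0,0],[0,0,0]],[[0,0,0],[0,0,0]],[[0,0,0],[0,0,0]],[[0,0,0],[0,0,0]]]' 45 8
```

```text
t: 4.83
tool_pos: [0.6361, 0.0814, 0.2587]
orientation: [3.03, 0.455, -0.019]
force: [0.4, 0.7, 0.9]
opening: 0.064
t: 5.17
tool_pos: [0.636, 0.0816, 0.2586]
orientation: [3.03, 0.455, -0.019]
force: [-1.0, 1.8, 0.5]
opening: 0.0584
```

```bash
python3 -m creep '[[[0,0,0],[0,0,0]],[[0,0,-0.2],[0,0,0]],[[0,0,-0.5],[0,0,0]],[[0,0,-0.8],[0,0,0]],[[0,0,-1],[0,0,0]],[[0,0,-1.2],[0,0,0]],[[0,0,-1.2],[0,0,0]],[[0,0,-0.8],[0,0,0]],[[0,0,-0.4],[0,0,0]],[[0,0,0],[0,0,0]]]' 45 11
python3 - <<'E'
from h import *
go2([.5,-.085,.16],np.radians(107))
c=read_camera("top");crop(c,"g_t",130,120,260,160,3)
c=read_camera("scene");crop(c,"g_s",190,120,200,150,4)
E
```

```text
t: 6.0
tool_pos: [0.6367, 0.0864, 0.3216]
orientation: [3.029, 0.455, -0.014]
force: [0.2, 0.4, -3.3]
opening: 0.0582
t 6.0 grip [0.6371 0.0732 0.1548] yaw -72.9 open 0.0582 q [ 0.08  0.3   1.45 -0.08  1.4   1.37] F [ 0.2  0.4 -3.3]
 turn [4.35 1.18 0.07] shift before turn [-18.09  12.36   0.74] after [-18.08  12.39  -0.57]
```

View pics/g_t.png

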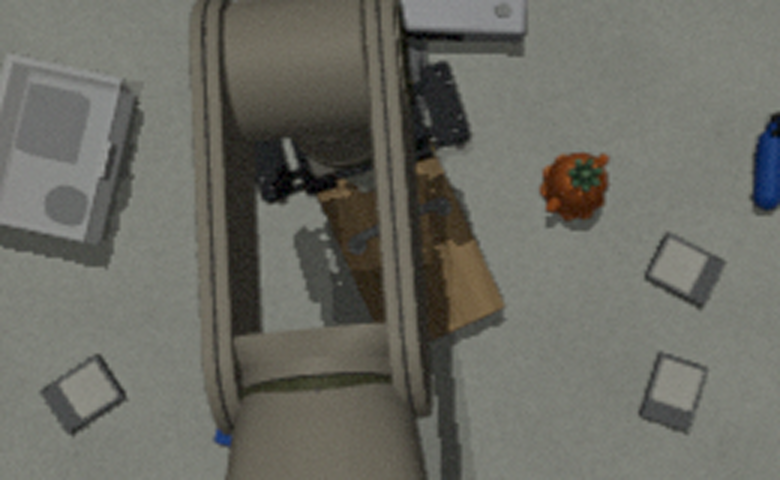

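View pics/g_s.png

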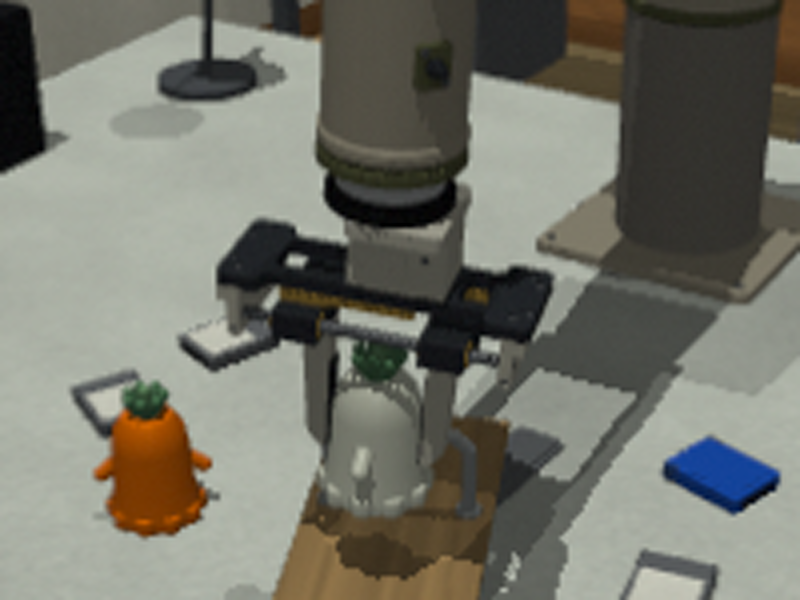

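```bash
python3 -m creep '[[[0,0,-0.5],[0,0,0]],[[0,0,-1],[0.5,0.2,0]],[[0,0,-1],[0.5,0.2,0]],[[0,0,-1],[0.8,0.2,0]],[[0,0,-1],[0.8,0.2,0]],[[0,0,-0.6],[0.8,0.2,0]],[[0,0,-0.4],[0.5,0.1,0]],[[0,0,0],[0.4,0,0]],[[0,0,0],[0,0,0]]]' 45 11
python3 - <<'E'
from h import *
go2([.40,-.085,.2],np.radians(107))
E
```

```text
t: 6.85
tool_pos: [0.6362, 0.0892, 0.3744]
orientation: [3.107, 0.466, -0.007]
force: [-0.1, -0.4, -3.3]
opening: 0.0585
t 6.85 grip [0.6355 0.089  0.2071] yaw -72.9 open 0.0585 q [ 0.06  0.26  1.4  -0.    1.49  1.33] F [-0.1 -0.4 -3.3]
 turn [-0.02  0.25  0.05] shift before turn [-27.68   9.73   0.83] after [-27.68   9.75   0.71]
```

```bash
python3 -m creep '[[[-0.7,0.25,0],[0,0,0]],[[-1.5,0.5,0],[0,0,0]],[[-2.2,0.8,0],[0,0,0]],[[-2.8,1,0],[0,0,0]],[[-2.8,1,0],[0,0,0]],[[-2.8,1,0],[0,0,0]],[[-2.8,1,0],[0,0,0]],[[-2.8,1,0],[0,0,0]],[[-2.8,1,0],[0,0,0]],[[-2.8,1,0],[0,0,0]],[[-2.2,0.7,0.4],[0,0,0]],[[-1.2,0.5,0.4],[0,0,0]]]' 45 11
python3 -m creep '[[[-0.28,0,2],[0,0,0]],[[0,0,2],[0,0,0]],[[0,0,2],[0,0,0]],[[0,0,2],[0,0,0]],[[0,0,2],[0,0,0]],[[0,0,1.4],[0,0,0]],[[0,0,0.8],[0,0,0]],[[0,0,0.4],[0,0,0]],[[0,0,0],[0,0,0]],[[0,0,0],[0,0,0]]]' 45 11
python3 - <<'E'
from h import *
go2([.40,-.085,.048],np.radians(107))
c=read_camera("scene");crop(c,"i_s",190,120,200,150,4)
c=read_camera("top");crop(c,"i_t",130,120,260,160,3)
E
```

```text
t: 7.85
tool_pos: [0.4005, -0.0852, 0.3668]
orientation: [3.106, 0.465, -0.009]
force: [-0.3, -0.1, -3.7]
opening: 0.0583
t: 8.68
tool_pos: [0.3998, -0.0854, 0.2422]
orientation: [3.106, 0.466, -0.006]
force: [-0.4, 0.1, -3.5]
opening: 0.0588
t 8.68 grip [ 0.3991 -0.0857  0.0749] yaw -72.9 open 0.0588 q [-0.33 -0.26  2.17 -0.    1.24  0.94] F [-0.4  0.1 -3.5]
 turn [0.04 0.23 0.07] shift before turn [ 0.05 -0.03  2.69] after [ 0.03 -0.03  2.69]
```

View pics/i_s.png

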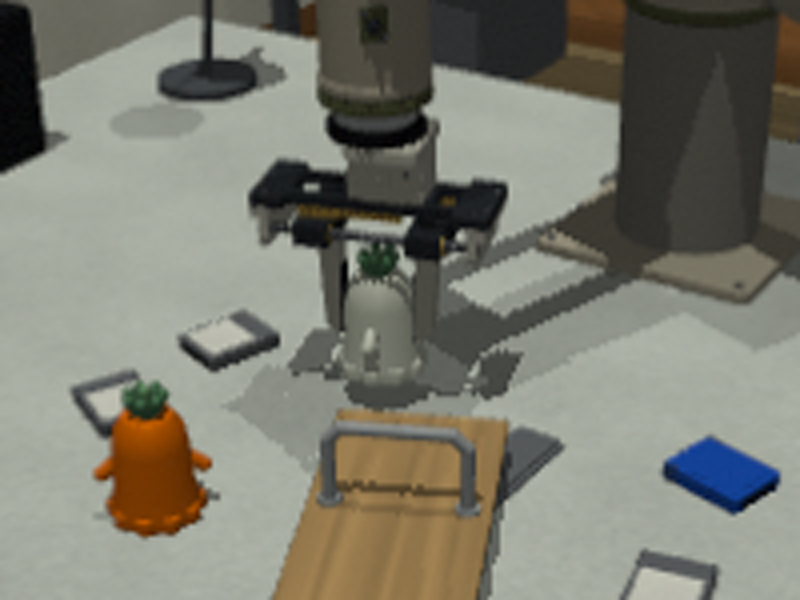

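View pics/i_t.png

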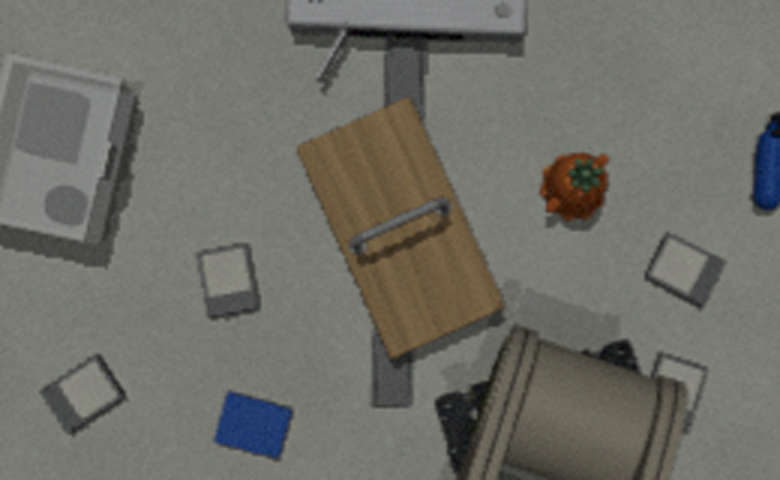

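```bash
python3 -m creep '[[[0,0,0.5],[0,0,0]],[[0,0,0.6],[0,0,0]],[[0,0,0.5],[0,0,0]],[[0,0,0.3],[0,0,0]],[[0,0,0.15],[0,0,0]],[[0,0,0],[0,0,0]],[[0,0,0],[0,0,0]]]' 45 11
python3 -m creep '[[[0,0,0.1],[0,0,0]],[[0,0,0.1],[0,0,0]],[[0,0,0.1],[0,0,0]],[[0,0,0],[0,0,0]]]'
python3 -m creep '[[[0,0,0.1],[0,0,0]],[[0,0,0.1],[0,0,0]],[[0,0,0],[0,0,0]]]'
```

```text
t: 9.37
tool_pos: [0.3995, -0.0853, 0.221]
orientation: [3.106, 0.466, -0.008]
force: [-0.6, -0.7, -3.6]
opening: 0.0586
t: 9.7
tool_pos: [0.3994, -0.0853, 0.218]
orientation: [3.106, 0.466, -0.007]
force: [-0.4, 0.2, -2.9]
opening: 0.0583
t: 9.95
tool_pos: [0.3994, -0.0853, 0.2159]
orientation: [3.106, 0.466, -0.007]
force: [0.1, 0.1, -2.5]
opening: 0.0583
```

```bash
python3 -m creep '[[[0,0,0.1],[0,0,0]],[[0,0,0],[0,0,0]],[[0,0,0],[0,0,0]]]'
python3 -m creep '[[[0,0,0.1],[0,0,0]],[[0,0,0],[0,0,0]],[[0,0,0],[0,0,0]]]'
```

```text
t: 10.2
tool_pos: [0.3996, -0.0852, 0.2155]
orientation: [3.106, 0.466, -0.006]
force: [-3.0, 3.0, 2.5]
opening: 0.0586
t: 10.45
tool_pos: [0.3998, -0.0851, 0.2147]
orientation: [3.106, 0.466, -0.006]
force: [-2.7, 4.8, 6.3]
opening: 0.0584
```

```bash
python3 -m creep '[[[0,0,-0.1],[0,0,0]],[[0,0,0],[0,0,0]],[[0,0,0],[0,0,0]]]' 66 8
python3 -m creep '[[[0,0,0],[0,0,0]],[[0,0,0],[0,0,0]],[[0,0,0],[0,0,0]],[[0,0,0],[0,0,0]],[[0,0,0],[0,0,0]],[[0,0,0],[0,0,0]]]' 95
python3 -m creep '[[[0,0,-0.8],[0,0,0]],[[0,0,-2],[0,0,0]],[[0,0,-3],[0,0,0]],[[0,0,-3],[0,0,0]],[[0,0,-3],[0,0,0]],[[0,0,-2],[0,0,0]],[[0,0,0],[0,0,0]],[[0,0,0],[0,0,0]]]'
python3 - <<'E'
from h import *
c=read_camera("wrist");cv2.imwrite("pics/j_w.png",c["img"][:,:,::-1])
E
```

```text
t: 10.7
tool_pos: [0.3997, -0.0855, 0.2153]
orientation: [3.105, 0.466, -0.006]
force: [-0.4, 0.1, 0.6]
opening: 0.0612
t: 11.2
tool_pos: [0.3994, -0.0853, 0.2151]
orientation: [3.106, 0.466, -0.007]
force: [-0.2, 0.1, -0.1]
opening: 0.0878
t: 11.87
tool_pos: [0.4005, -0.0853, 0.355]
orientation: [3.104, 0.466, -0.002]
force: [0.3, -0.3, -0.4]
opening: 0.0883
```

View pics/j_w.png

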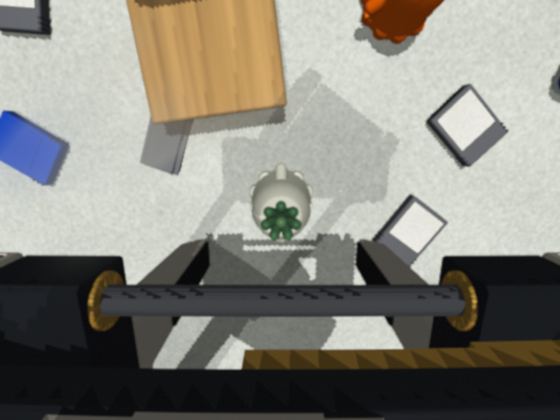

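```bash
python3 - <<'E'
from h import *
c=read_camera("top");crop(c,"k_t",200,145,110,100,7)
c=read_camera("scene");crop(c,"k_s",250,210,80,80,7)
E
```

```text
(no output)
```

View pics/k_t.png

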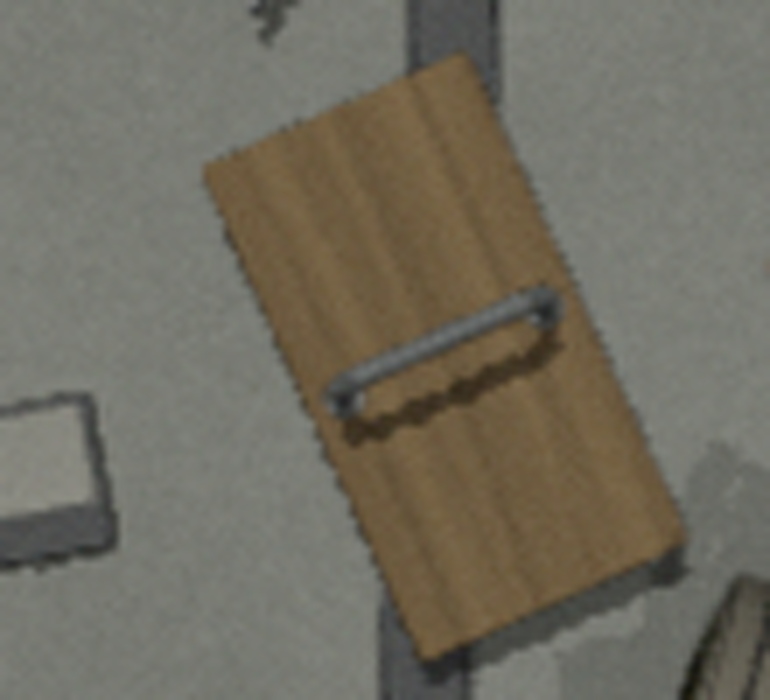

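View pics/k_s.png

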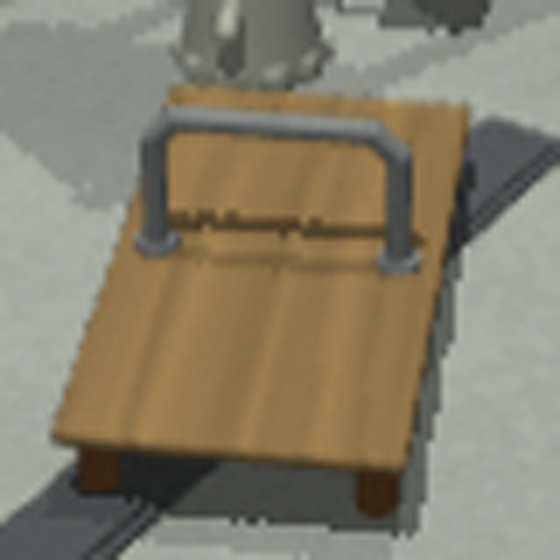

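```bash
python3 - <<'E'
from h import *
c=read_camera("top");c2=read_camera("scene")
f=lambda x,y:(200+x/7-.43,145+y/7-.43); g=lambda x,y:(250+x/7-.43,210+y/7-.43)
P={}
for n,a,b in [("foot4c",(465,54),(57,440)),("foot3c",(686,540),(172,88)),("foot2c",(428,662),(467,105)),("foot1c",(204,168),(405,466)),("hR",(548,292),(155,120)),("hL",(333,388),(398,140))]:
    P[n],r=tri(c,f(*a),c2,g(*b)); print(n,P[n].round(4),round(r,4))
print("bar mid",(P["hR"]+P["hL"])/2)
m=onz(c,*f(440,340),.1);print("mid@.1",m)
A=onz(c,*f(548,292),.1);B=onz(c,*f(333,388),.1);print(np.degrees(np.arctan2(*(B-A)[1::-1])),np.linalg.norm(A-B))
q=np.array([P[k] for k in ["foot1c","foot2c","foot3c","foot4c"]]);print("centre",q.mean(0));print("xdir",q[[0,3]].mean(0)-q[[1,2]].mean(0),"ydir",q[[0,1]].mean(0)-q[[2,3]].mean(0))
go2([.575,.05,.1],np.radians(25))
E
```

```text
foot4c [0.71   0.0386 0.0397] 0.0
foot3c [ 0.4951 -0.0598  0.0434] 0.0023
foot2c [0.441  0.0541 0.0437] 0.0005
foot1c [0.6578 0.1539 0.0421] 0.0011
hR [0.5959 0.0035 0.1037] 0.0014
hL [0.5565 0.0914 0.1029] 0.003
bar mid [0.57616135 0.04746002 0.103313  ]
mid@.1 [0.57627365 0.04816117 0.1       ]
114.35483192533484 0.09886889659402048
centre [0.5759732  0.04671554 0.04221622]
xdir [ 0.2158665   0.09908407 -0.00263435] ydir [-0.05314605  0.11456183  0.00138922]
t 12.12 grip [ 0.3985 -0.0851  0.1844] yaw -72.9 open 0.0883 q [-0.33 -0.38  2.05 -0.    1.48  0.94] F [ 0.4 -0.2  0.5]
 turn [ 0.21  0.37 82.07] shift before turn [20.78 -7.74  8.31] after [ -4.82 -21.6    8.44]
```

```bash
python3 -m creep '[[[0,0,-0.2],[0,0,-7]],[[0,0,-0.2],[0,0,-7]],[[0,0,-0.2],[0,0,-7]],[[0,0,-0.2],[0,0,-7]],[[0,0,-0.2],[0,0,-7]],[[0,0,-0.2],[0,0,-7]],[[0,0,-0.2],[0,0,-7]],[[0,0,-0.2],[0,0,-7]],[[0,0,-0.2],[0,0,-7]],[[0,0,-0.2],[0,0,-7]],[[0,0,-0.2],[0,0,-7]],[[0,0,0],[0,0,-7]]]' 45 20
python3 -m creep '[[[0,0,0],[0,0,-7]],[[0,0,0],[0,0,-6.5]],[[0,0,0],[0,0,0]],[[0,0,0],[0,0,0]]]'
python3 - <<'E'
from h import *
go2([.576,.0475,.1],np.radians(24.6))
E
```

```text
t: 13.12
tool_pos: [0.4, -0.085, 0.3744]
orientation: [-1.987, -2.428, 0.007]
force: [0.2, 0.3, -0.0]
opening: 0.0419
t: 13.45
tool_pos: [0.4, -0.085, 0.3743]
orientation: [-1.7, -2.637, 0.006]
force: [0.4, 0.5, -0.0]
opening: 0.0422
t 13.45 grip [ 0.399  -0.0852  0.207 ] yaw 24.4 open 0.0422 q [-0.33 -0.4   2.02 -0.    1.52 -0.76] F [ 0.4  0.5 -0. ]
 turn [-0.33 -0.08 -0.24] shift before turn [ 4.79 21.56 10.58] after [ 4.72 21.52 10.7 ]
```

```bash
python3 -m creep '[[[0.3,1.4,0],[-0.3,-0.1,-0.2]],[[0.5,2.2,0],[0,0,0]],[[0.6,2.7,0],[0,0,0]],[[0.6,2.7,0.2],[0,0,0]],[[0.6,2.7,0.5],[0,0,0]],[[0.6,2.7,0.8],[0,0,0]],[[0.6,2.7,1],[0,0,0]],[[0.5,2.4,1],[0,0,0]],[[0.3,1.4,1],[0,0,0]],[[0.1,0.6,0.5],[0,0,0]],[[0,0,0],[0,0,0]],[[0,0,0],[0,0,0]]]' 45 20
python3 - <<'E'
from h import *
go2([.576,.0475,.1],np.radians(24.6))
c=read_camera("wrist");cv2.imwrite("pics/l_w.png",c["img"][:,:,::-1])
E
```

```text
t: 14.45
tool_pos: [0.5753, 0.0474, 0.3245]
orientation: [1.695, 2.645, -0.002]
force: [0.1, -0.1, 0.4]
opening: 0.0417
t 14.45 grip [0.5752 0.0472 0.1572] yaw 24.7 open 0.0417 q [-0.01  0.12  1.65 -0.    1.37 -0.44] F [ 0.1 -0.1  0.4]
 turn [-0.07  0.05  0.09] shift before turn [-0.01  0.07  5.72] after [-0.02  0.07  5.72]
```

View pics/l_w.png

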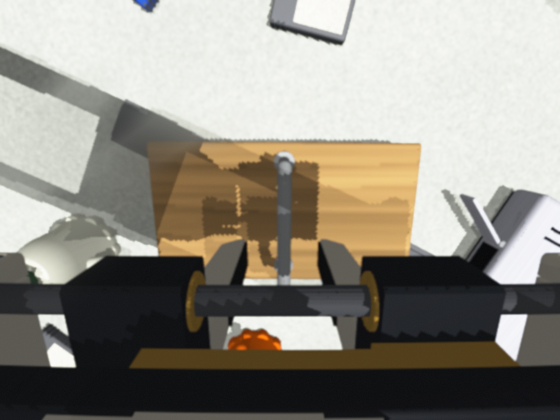

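```bash
python3 -m creep '[[[0,0.05,1],[0,0,0]],[[0,0,1.2],[0,0,0]],[[0,0,1.2],[0,0,0]],[[0,0,1],[0,0,0]],[[0,0,0.8],[0,0,0]],[[0,0,0.5],[0,0,0]],[[0,0,0],[0,0,0]],[[0,0,0],[0,0,0]]]' 45 20
python3 -m creep '[[[0,0,0],[0,0,0]],[[0,0,0],[0,0,0]],[[0,0,0],[0,0,0]],[[0,0,0],[0,0,0]],[[0,0,0],[0,0,0]],[[0,0,0],[0,0,0]]]' 5 15
python3 -m creep '[[[0,0,0],[0,0,0]],[[0,0,0],[0,0,0]],[[0,0,-0.1],[0,0,0]],[[0,0,-0.3],[0,0,0]],[[0,0,-0.4],[0,0,0]],[[0,0,-0.5],[0,0,0]],[[0,0,-0.5],[0,0,0]],[[0,0,-0.2],[0,0,0]],[[0,0,0],[0,0,0]],[[0,0,0],[0,0,0]]]' 0 35
python3 - <<'E'
from h import *
go2([.576,.0475,.1],np.radians(-2))
c=read_camera("scene");crop(c,"m_s",190,140,200,150,4)
E
```

```text
t: 15.17
tool_pos: [0.5762, 0.0477, 0.2678]
orientation: [1.693, 2.645, -0.001]
force: [-0.4, 0.2, -0.2]
opening: 0.0419
t: 15.67
tool_pos: [0.5763, 0.0478, 0.2684]
orientation: [1.692, 2.645, -0.0]
force: [-1.1, -0.8, 1.5]
opening: 0.0091
t: 16.5
tool_pos: [0.5764, 0.0478, 0.2884]
orientation: [1.692, 2.645, 0.0]
force: [-0.8, 0.8, -6.9]
opening: 0.0089
t 16.5 grip [0.5766 0.0476 0.1211] yaw 24.8 open 0.0089 q [-0.01  0.16  1.68 -0.    1.31 -0.44] F [-0.8  0.8 -6.9]
 turn [ 0.09  0.07 26.77] shift before turn [-0.01 -0.05  2.11] after [-0.03 -0.03  2.11]
```

View pics/m_s.png

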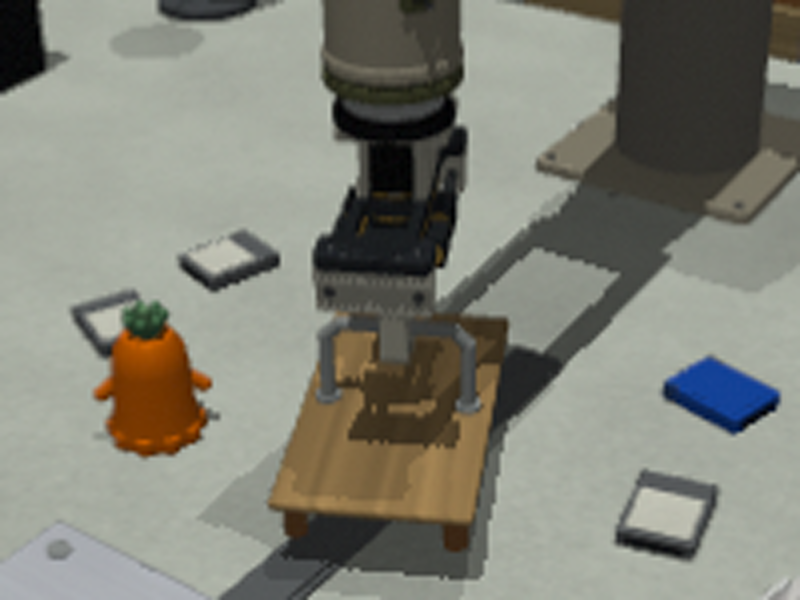

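```bash
python3 -m creep '[[[0,0,0],[0,0,2]],[[0,0,0],[0,0,3]],[[0,0,0],[0,0,4]],[[0,0,0],[0,0,4]],[[0,0,0],[0,0,4]],[[0,0,0],[0,0,4]],[[0,0,0],[0,0,3]],[[0,0,0],[0,0,1.8]],[[0,0,0],[0,0,0.9]],[[0,0,0],[0,0,0]],[[0,0,0],[0,0,0]]]'
python3 - <<'E'
from h import *
go2([.576,.0485,.1],np.radians(-2))
c=read_camera("scene");crop(c,"n_s",190,140,200,150,4)
c=read_camera("top");crop(c,"n_t",130,120,260,160,3)
E
```

```text
t: 17.47
tool_pos: [0.5762, 0.0478, 0.2879]
orientation: [2.257, 2.184, -0.0]
force: [-1.1, 0.5, -7.2]
opening: 0.009
t 17.47 grip [0.5763 0.0476 0.1206] yaw -1.9 open 0.009 q [-0.01  0.16  1.68 -0.    1.31  0.03] F [-1.1  0.5 -7.2]
 turn [0.05 0.05 0.13] shift before turn [ 0.07 -0.02  2.06] after [ 0.07 -0.02  2.06]
```

View pics/n_s.png

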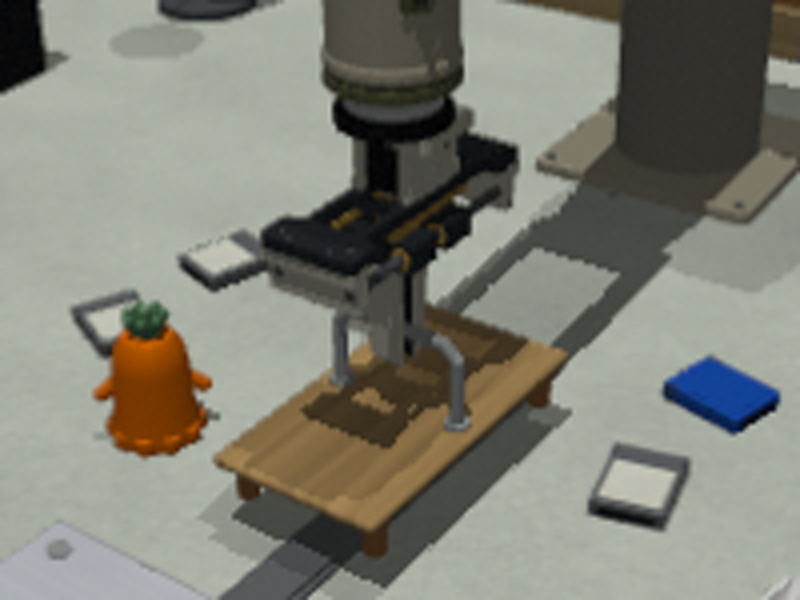

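View pics/n_t.png

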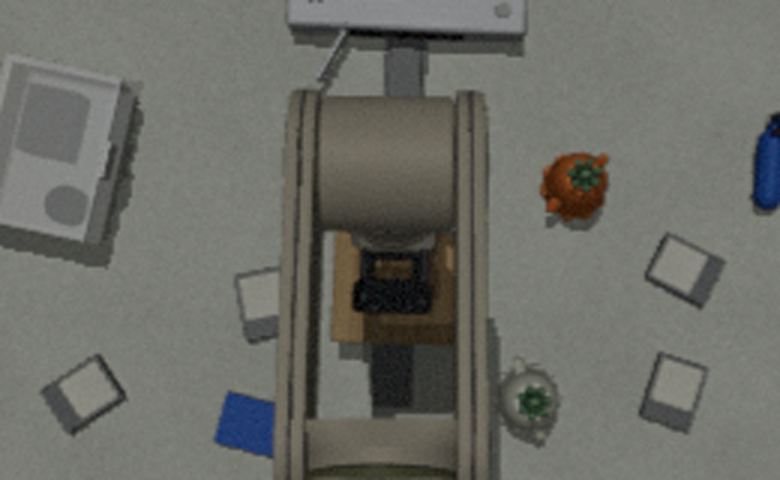

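The left near cartridge has been knocked, from about (228,280) to about (265,305) in the crop. Lowering the tray.

```bash
python3 -m creep '[[[0.07,0,0.3],[0,0,0]],[[0,0,0.4],[0,0,0]],[[0,0,0.4],[0,0,0]],[[0,0,0.4],[0,0,0]],[[0,0,0.3],[0,0,0]],[[0,0,0.2],[0,0,0]],[[0,0,0.1],[0,0,0]],[[0,0,0],[0,0,0]]]'
python3 -m creep '[[[0,0,0.1],[0,0,0]],[[0,0,0.1],[0,0,0]],[[0,0,0.1],[0,0,0]],[[0,0,0],[0,0,0]],[[0,0,0],[0,0,0]]]'
python3 -m creep '[[[0,0,0.1],[0,0,0]],[[0,0,0.1],[0,0,0]],[[0,0,0],[0,0,0]],[[0,0,0],[0,0,0]]]'
```

```text
t: 18.23
tool_pos: [0.5762, 0.0485, 0.2667]
orientation: [2.258, 2.183, -0.0]
force: [-0.7, 0.4, -6.7]
opening: 0.009
t: 18.65
tool_pos: [0.5763, 0.0485, 0.2641]
orientation: [2.257, 2.183, 0.0]
force: [-0.6, 0.5, -6.9]
opening: 0.009
t: 18.98
tool_pos: [0.5762, 0.0485, 0.2619]
orientation: [2.258, 2.183, -0.0]
force: [0.8, -0.2, -7.3]
opening: 0.0089
```

```bash
python3 -m creep '[[[0,0,0.1],[0,0,0]],[[0,0,0.1],[0,0,0]],[[0,0,0],[0,0,0]],[[0,0,0],[0,0,0]]]'
python3 -m creep '[[[0,0,0.1],[0,0,0]],[[0,0,0],[0,0,0]],[[0,0,0],[0,0,0]]]'
```

```text
t: 19.32
tool_pos: [0.5765, 0.0485, 0.2614]
orientation: [2.257, 2.183, 0.001]
force: [-4.3, 0.5, 4.1]
opening: 0.0087
t: 19.57
tool_pos: [0.5765, 0.0485, 0.2613]
orientation: [2.257, 2.182, 0.001]
force: [-9.2, -0.2, 11.1]
opening: 0.0083
```

```bash
python3 -m creep '[[[0,0,-0.15],[0,0,0]],[[0,0,0],[0,0,0]],[[0,0,0],[0,0,0]]]' 12 10
python3 -m creep '[[[0,0,0],[0,0,0]],[[0,0,0],[0,0,0]],[[0,0,0],[0,0,0]],[[0,0,0],[0,0,0]]]' 45 10
python3 -m creep '[[[0,0,-0.5],[0,0,0]],[[0,0,-1.5],[0,0,0]],[[0,0,-2.5],[0,0,0]],[[0,0,-3],[0,0,0]],[[0,0,-3],[0,0,0]],[[0,0,-2],[0,0,0]],[[0,3,-1],[0,0,0]],[[0,4,0],[0,0,0]],[[0,4,0],[0,0,0]],[[0,4,0],[0,0,0]],[[0,4,0],[0,0,0]],[[0,0,0],[0,0,0]]]'
python3 - <<'E'
from h import *
go2([.576,.0485,.1],np.radians(-2))
for n in ["scene","top","wrist"]:
  c=read_camera(n); cv2.imwrite(f"pics/o_{n}.png",c["img"][:,:,::-1])
E
```

```text
t: 19.82
tool_pos: [0.5768, 0.0484, 0.2614]
orientation: [2.257, 2.182, 0.003]
force: [0.1, -0.7, 0.6]
opening: 0.0111
t: 20.15
tool_pos: [0.5764, 0.0484, 0.2606]
orientation: [2.257, 2.183, 0.0]
force: [0.8, -0.2, -0.1]
opening: 0.0333
t: 21.15
tool_pos: [0.7716, 0.0413, 0.3876]
orientation: [-2.258, -2.181, 0.007]
force: [-1.2, -0.2, -3.6]
opening: 0.042
t 21.15 grip [0.7708 0.0412 0.2203] yaw -2.0 open 0.042 q [-0.01  0.63  0.9  -0.    1.62  0.02] F [-1.2 -0.2 -3.6]
 turn [-0.28  0.07  0.02] shift before turn [  0.05 -19.52  12.12] after [  0.03 -19.57  12.03]
```

View pics/o_top.png

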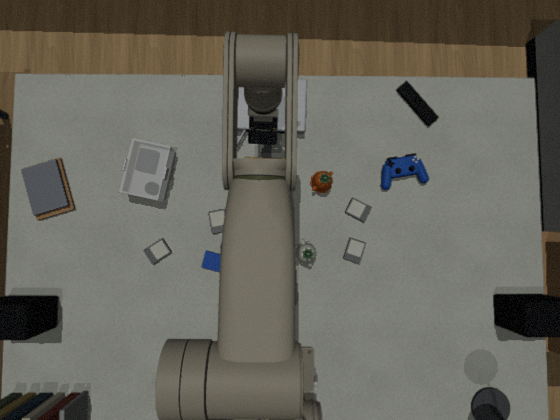

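View pics/o_wrist.png

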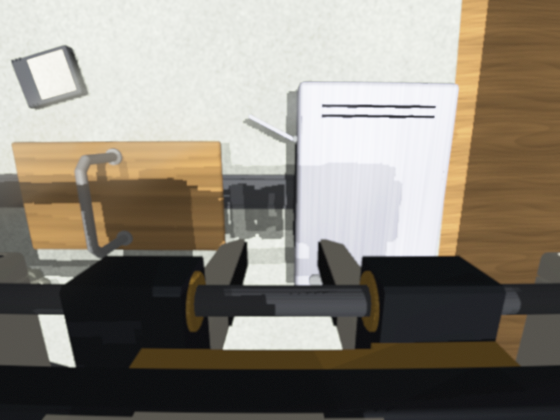

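View pics/o_scene.png

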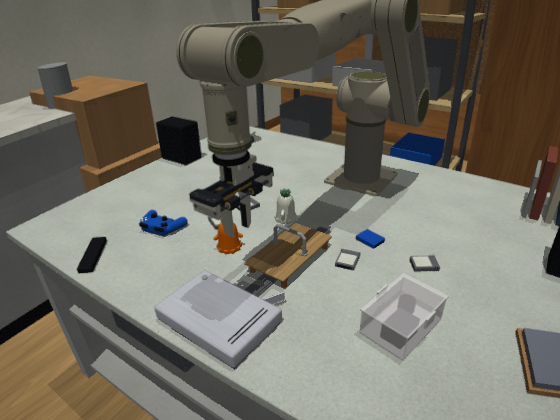

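The wrist view shows the tray square to the cover at (120,195), with cover visible on both sides. The planter is standing at about (308,252) in the top view. Turning towards the planter.

```bash
python3 -m creep '[[[0,0,-0.2],[0,0,7.1]],[[0,0,-0.2],[0,0,7.1]],[[0,0,-0.2],[0,0,7.1]],[[0,0,-0.2],[0,0,7.1]],[[0,0,-0.2],[0,0,7.1]],[[0,0,-0.2],[0,0,7.1]],[[0,0,-0.2],[0,0,7.1]],[[0,0,-0.2],[0,0,7.1]],[[0,0,0],[0,0,7.1]],[[0,0,0],[0,0,7]],[[0,0,0],[0,0,0]]]' 100 8
python3 - <<'E'
from h import *
go2([.3995,-.085,.17],np.radians(107))
E
```

```text
t: 22.22
tool_pos: [0.7644, 0.0424, 0.4156]
orientation: [3.106, 0.46, 0.007]
force: [-0.1, 0.8, 0.1]
opening: 0.0928
t 22.22 grip [0.7652 0.0422 0.2484] yaw -73.2 open 0.0928 q [-0.01  0.59  0.9  -0.    1.65  1.27] F [-0.1  0.8  0.1]
 turn [ 0.14 -0.25 -0.16] shift before turn [-38.65   1.61   7.67] after [-38.62   1.51   7.83]
```

```bash
python3 -m creep '[[[-1.5,0.1,0],[0,0,0]],[[-3,0.1,0],[0,0,0]],[[-3.7,0.15,0],[0,0,0]],[[-3.7,0.15,0],[0,0,0]],[[-3.7,0.15,0],[0,0,0]],[[-3.7,0.15,0],[0,0,0]],[[-3.7,0.15,0],[0,0,0]],[[-3.7,0.15,0],[0,0,0]],[[-3.7,0.15,0],[0,0,0]],[[-3.7,0.15,0],[0,0,0]],[[-3,0.1,0],[0,0,0]],[[-1.5,0.1,0],[0,0,0]]]' 100 8
python3 -m creep '[[[0,0,1],[0,0,0]],[[0,0,2],[0,0,0]],[[0,0,2],[0,0,0]],[[0,0,2],[0,0,0]],[[0,0,0.8],[0,0,0]],[[0,0,0],[0,0,0]],[[0,0,0],[0,0,0]]]' 100 8
python3 - <<'E'
from h import *
go2([.3995,-.085,.049],np.radians(107))
c=read_camera("wrist"); cv2.imwrite(f"pics/p_w.png",c["img"][:,:,::-1])
E
```

```text
t: 23.22
tool_pos: [0.3982, -0.0871, 0.4122]
orientation: [3.102, 0.475, 0.005]
force: [-0.6, -0.5, -0.2]
opening: 0.0933
t: 23.8
tool_pos: [0.4019, -0.0868, 0.3339]
orientation: [3.105, 0.472, 0.002]
force: [0.2, 0.2, 0.7]
opening: 0.093
t 23.8 grip [ 0.4022 -0.0869  0.1666] yaw -72.7 open 0.093 q [-0.34 -0.37  2.08 -0.    1.43  0.93] F [0.2 0.2 0.7]
 turn [ 0.08 -0.07  0.27] shift before turn [-0.19 -0.26 11.76] after [-0.18 -0.24 11.76]
```

View pics/p_w.png

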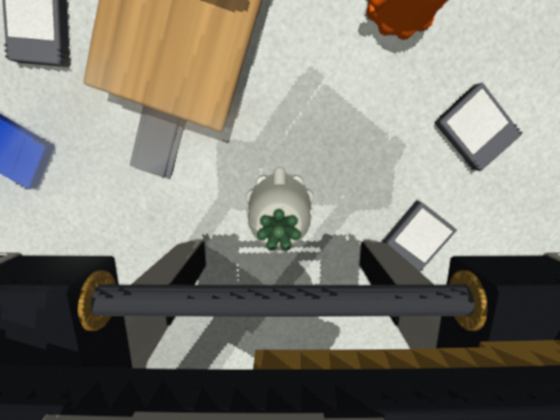

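```bash
python3 -m creep '[[[-0.2,-0.2,1],[0,0,0]],[[0,0,2],[0,0,0]],[[0,0,2],[0,0,0]],[[0,0,2],[0,0,0]],[[0,0,1.8],[0,0,0]],[[0,0,1.4],[0,0,0]],[[0,0,1],[0,0,0]],[[0,0,0.5],[0,0,0]],[[0,0,0],[0,0,0]],[[0,0,0],[0,0,0]]]' 100 8
python3 -m creep '[[[0,0,0],[0,0,0]],[[0,0,0],[0,0,0]],[[0,0,0],[0,0,0]],[[0,0,0],[0,0,0]],[[0,0,0],[0,0,0]],[[0,0,0],[0,0,0]]]' 68 8
python3 -m creep '[[[0,0,0],[0,0,0]],[[0,0,0],[0,0,0]],[[0,0,0],[0,0,0]],[[0,0,0],[0,0,0]]]' 45 8
python3 -m creep '[[[0,0,0],[0,0,0]],[[0,0,-0.2],[0,0,0]],[[0,0,-0.5],[0,0,0]],[[0,0,-1],[0,0,0]],[[0,0,-1.8],[0,0,0]],[[0,0,-2.5],[0,0,0]],[[0,0,-2.5],[0,0,0]],[[0,0,-2.5],[0,0,0]],[[0,0,-2],[0,0,0]],[[0,0,-1],[0,0,0]],[[0,0,0],[0,0,0]]]' 45 11
python3 - <<'E'
from h import *
go2([.641,.046,.2],np.radians(88))
E
```

```text
t: 24.68
tool_pos: [0.4, -0.086, 0.2171]
orientation: [3.105, 0.469, 0.002]
force: [-0.1, 0.6, 0.2]
opening: 0.0933
t: 25.18
tool_pos: [0.3997, -0.0859, 0.2167]
orientation: [3.105, 0.469, 0.002]
force: [-0.4, 0.6, 0.1]
opening: 0.0638
t: 25.52
tool_pos: [0.3997, -0.0858, 0.2165]
orientation: [3.106, 0.469, 0.001]
force: [-0.9, 2.6, 3.5]
opening: 0.0581
t: 26.43
tool_pos: [0.4003, -0.0861, 0.3597]
orientation: [3.103, 0.468, 0.009]
force: [0.6, 0.3, -3.6]
opening: 0.0583
t 26.43 grip [ 0.4013 -0.0866  0.1924] yaw -72.8 open 0.0583 q [-0.34 -0.39  2.05 -0.    1.48  0.93] F [ 0.6  0.3 -3.6]
 turn [ 0.21 -0.33 19.17] shift before turn [26.9  -5.51 -0.65] after [ 23.6  -14.04  -0.76]
```

```bash
python3 -m creep '[[[0,0,0],[0,0,3]],[[0,0,0],[0,0,5]],[[0,0,0],[0,0,5]],[[0,0,0],[0,0,4]],[[0,0,0],[0.1,-0.2,2.2]],[[0,0,0],[0,0,0]]]' 45 11
python3 -m creep '[[[0.8,-0.5,0],[0,0,0]],[[1.6,-1,0],[0,0,0]],[[2.4,-1.4,0],[0,0,0]],[[2.5,-1.5,0],[0,0,0]],[[2.5,-1.5,0],[0,0,0]],[[2.5,-1.5,0],[0,0,0]],[[2.5,-1.5,0],[0,0,0]],[[2.5,-1.5,0],[0,0,0]],[[2.5,-1.5,0],[0,0,0]],[[2,-1.1,0],[0,0,0]],[[1.2,-0.7,0],[0,0,0]],[[0.6,-0.3,0],[0,0,0]]]'
python3 -m creep '[[[0,0,0],[0,0,0]],[[0,0,0],[0,0,0]],[[0,0,0],[0,0,0]]]'
python3 - <<'E'
from h import *
go2([.641,.046,.09],np.radians(88))
c=read_camera("wrist"); cv2.imwrite(f"pics/q_w.png",c["img"][:,:,::-1])
c=read_camera("scene");crop(c,"q_s",190,140,200,150,4)
E
```

```text
t: 26.93
tool_pos: [0.399, -0.0857, 0.3548]
orientation: [-3.139, 0.059, 0.008]
force: [-0.4, -0.2, -3.7]
opening: 0.0582
t: 27.93
tool_pos: [0.6417, 0.0475, 0.3543]
orientation: [-3.14, 0.051, 0.006]
force: [-0.8, -0.8, -3.3]
opening: 0.058
t: 28.18
tool_pos: [0.6398, 0.0454, 0.3556]
orientation: [-3.14, 0.056, 0.005]
force: [0.2, 0.3, -2.7]
opening: 0.0584
t 28.18 grip [0.6392 0.0455 0.1883] yaw -92.0 open 0.0584 q [-0.01  0.27  1.42  0.    1.45  1.6 ] F [ 0.2  0.3 -2.7]
 turn [-0.03  0.19 -0.03] shift before turn [ 0.16 -0.06  9.83] after [ 0.12 -0.06  9.83]
```

View pics/q_w.png

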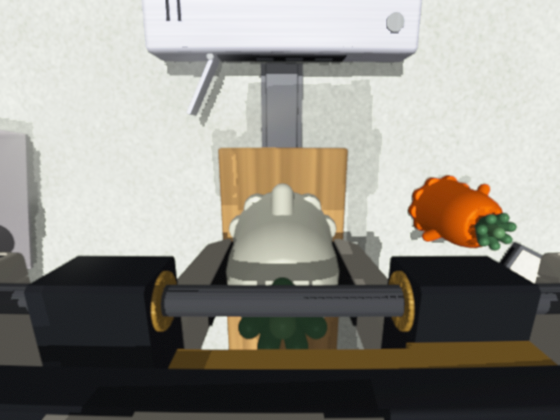

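View pics/q_s.png

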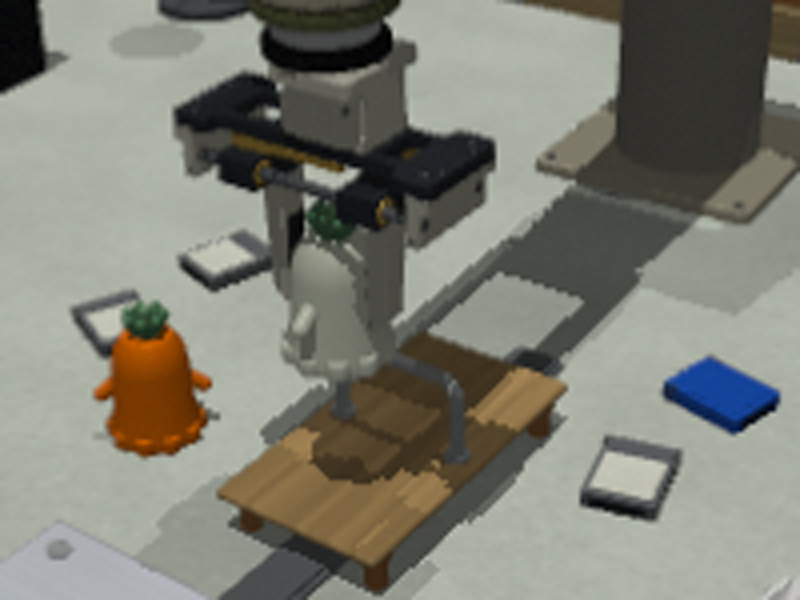

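```bash
python3 -m creep '[[[0.1,0,0.6],[0,0,0]],[[0,0,1.4],[0,0,0]],[[0,0,1.6],[0,0,0]],[[0,0,1.6],[0,0,0]],[[0,0,1.4],[0,0,0]],[[0,0,1.2],[0,0,0]],[[0,0,0.8],[0,0,0]],[[0,0,0.5],[0,0,0]],[[0,0,0.2],[0,0,0]],[[0,0,0],[0,0,0]],[[0,0,0],[0,0,0]]]'
python3 -m creep '[[[0,0,0.1],[0,0,0]],[[0,0,0.1],[0,0,0]],[[0,0,0.1],[0,0,0]],[[0,0,0],[0,0,0]]]'
python3 -c "
from h import *
go2([.641,.046,.0865],np.radians(88))"
```

```text
t: 29.2
tool_pos: [0.6415, 0.0458, 0.2639]
orientation: [-3.14, 0.056, 0.002]
force: [0.0, 0.1, -2.8]
opening: 0.0583
t: 29.53
tool_pos: [0.6411, 0.0458, 0.2602]
orientation: [-3.14, 0.056, 0.003]
force: [0.2, -0.8, -3.5]
opening: 0.0585
t 29.53 grip [0.6408 0.046  0.0929] yaw -92.0 open 0.0585 q [-0.01  0.35  1.5   0.    1.29  1.6 ] F [ 0.2 -0.8 -3.5]
 turn [-0.05  0.12 -0.03] shift before turn [-0.01 -0.02  0.64] after [-0.01 -0.02  0.64]
```

```bash
python3 -m creep '[[[0,0,0.15],[0,0,0]],[[0,0,0.15],[0,0,0]],[[0,0,0.1],[0,0,0]],[[0,0,0],[0,0,0]],[[0,0,0],[0,0,0]]]'
python3 -m creep '[[[0,0,0.1],[0,0,0]],[[0,0,0],[0,0,0]],[[0,0,0],[0,0,0]]]'
python3 -m creep '[[[0,0,0.1],[0,0,0]],[[0,0,0],[0,0,0]],[[0,0,0],[0,0,0]]]'
```

```text
t: 29.95
tool_pos: [0.641, 0.0458, 0.2558]
orientation: [-3.14, 0.056, 0.004]
force: [0.4, 0.3, -3.4]
opening: 0.0583
t: 30.2
tool_pos: [0.6411, 0.0458, 0.255]
orientation: [-3.14, 0.056, 0.004]
force: [-0.2, -0.1, -2.9]
opening: 0.0579
t: 30.45
tool_pos: [0.6412, 0.0459, 0.2546]
orientation: [-3.14, 0.056, 0.003]
force: [-2.2, 0.5, 1.5]
opening: 0.0582
```

```bash
python3 -m creep '[[[0,0,0],[0,0,0]],[[0,0,0],[0,0,0]],[[0,0,0],[0,0,0]]]' 66 8
python3 -m creep '[[[0,0,0],[0,0,0]],[[0,0,0],[0,0,0]],[[0,0,0],[0,0,0]],[[0,0,0],[0,0,0]],[[0,0,0],[0,0,0]]]' 95
python3 -m creep '[[[0,0,-0.8],[0,0,0]],[[0,0,-2],[0,0,0]],[[0,0,-3],[0,0,0]],[[0,0,-3],[0,0,0]],[[0,0,-3],[0,0,0]],[[-2,0,-2],[0,0,0]],[[-4,0,0],[0,0,0]],[[-4,0,0],[0,0,0]],[[-4,0,0],[0,0,0]],[[-2,0,0],[0,0,0]],[[0,0,0],[0,0,0]],[[0,0,0],[0,0,0]]]'
python3 - <<'E'
from h import *
go2([.5,.2,.2],np.radians(88))
for n in ["wrist","top","scene"]:
  c=read_camera(n); cv2.imwrite(f"pics/r_{n}.png",c["img"][:,:,::-1])
E
```

```text
t: 30.7
tool_pos: [0.6413, 0.0458, 0.2544]
orientation: [-3.14, 0.056, 0.002]
force: [0.1, -0.7, -0.1]
opening: 0.0611
t: 31.12
tool_pos: [0.6411, 0.0458, 0.2541]
orientation: [-3.14, 0.056, 0.004]
force: [-0.1, -1.0, -0.1]
opening: 0.0871
t: 32.12
tool_pos: [0.4809, 0.0515, 0.3936]
orientation: [-3.14, 0.055, -0.0]
force: [0.0, 0.4, 0.2]
opening: 0.0884
t 32.12 grip [0.4809 0.0516 0.2263] yaw -92.0 open 0.0884 q [ 0.   -0.18  1.82  0.    1.51  1.61] F [0.  0.4 0.2]
 turn [-0.05 -0.   -0.02] shift before turn [  1.38 -14.91   2.65] after [  1.39 -14.91   2.63]
```

View pics/r_wrist.png

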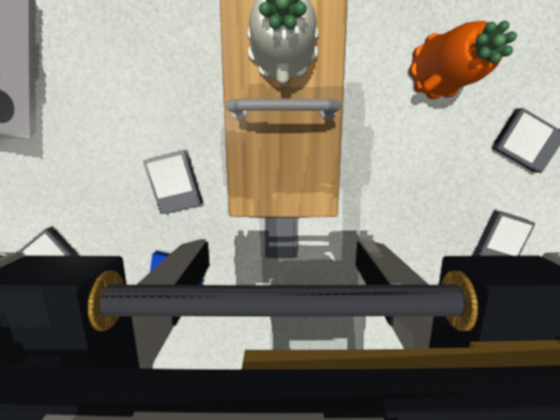

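View pics/r_scene.png

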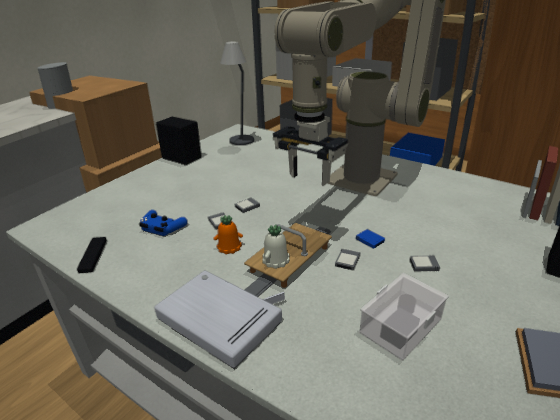

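View pics/r_top.png

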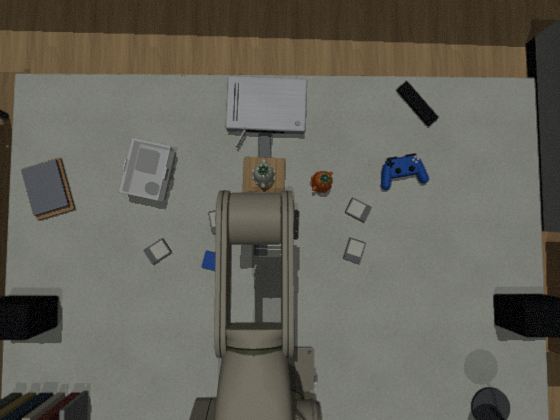

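```bash
cat >> h.py <<'E'
def quad(c,pts,z=.014):
    P=np.array([onz(c,*p,z)[:2] for p in pts]); r=cv2.minAreaRect((P*1000).astype(np.float32))
    b=cv2.boxPoints(r); e=[b[1]-b[0],b[2]-b[1]]; e.sort(key=np.linalg.norm)
    y=np.degrees(np.arctan2(e[0][1],e[0][0]))
    print("centre",P.mean(0).round(4),"sizes",np.linalg.norm(e[0]).round(1),np.linalg.norm(e[1]).round(1),"short-axis yaw",(y+90)%180-90)
    return P.mean(0),y
E
python3 - <<'E'
from h import *
c=read_camera("wrist"); quad(c,[(146,160),(188,150),(201,203),(160,213)])
quad(c,[(526,107),(576,130),(547,172),(494,141)])
c=read_camera("top")
f=lambda x,y:(130+x/3-0.33,120+y/3-0.33)
for q in [[(42,392),(98,355),(126,394),(72,433)],[(672,232),(724,265),(703,307),(646,270)],[(660,352),(708,367),(689,432),(641,412)]]: quad(c,[f(*p) for p in q])
crop(c,"s_t",195,200,60,50,10)
go2([.48,.2,.2],np.radians(72))
E
```

```text
centre [0.5018 0.1843] sizes 54.3 69.5 short-axis yaw -82.12811
centre [ 0.5405 -0.2555] sizes 56.9 83.2 short-axis yaw -28.347446
centre [0.4045 0.3732] sizes 52.7 68.7 short-axis yaw 36.188507
centre [ 0.5354 -0.253 ] sizes 49.5 71.2 short-axis yaw -33.005688
centre [ 0.4074 -0.2391] sizes 54.0 70.7 short-axis yaw 72.72888
t 32.37 grip [0.4819 0.0514 0.2252] yaw -92.0 open 0.0883 q [-0.   -0.18  1.81  0.    1.51  1.61] F [-0.3 -0.8 -0.3]
 turn [-0.03  0.14 15.96] shift before turn [ -0.76 -14.85   2.54] after [ -4.82 -14.07   2.52]
```

View pics/s_t.png

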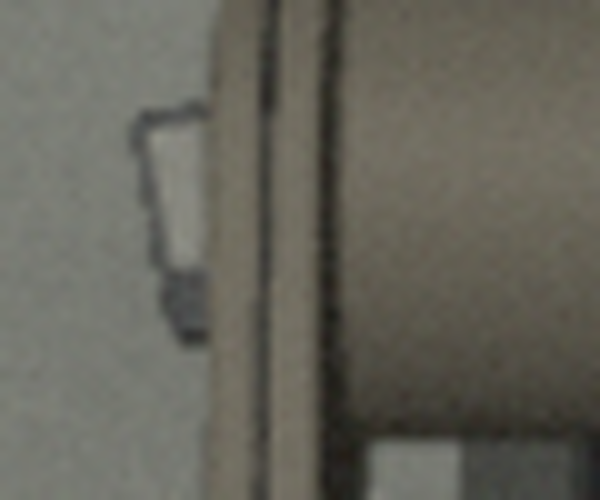

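```bash
python3 -m creep '[[[0,0,0],[0,0,-5]],[[0,0,0],[0,0,-5]],[[0,-1.5,0.5],[0,0,0]],[[0.3,-2.8,0.8],[0,0,0]],[[0,-3,1],[0,0,0]],[[0,-2.8,1],[0,0,0]],[[0,-1.8,1],[0,0,0]],[[0,-0.8,0.8],[0,0,0]],[[0,0,0],[0,0,0]],[[0,0,0],[0,0,0]]]' 81 15
python3 - <<'E'
from h import *
go2([.502,.184,.0205],np.radians(98))
c=read_camera("wrist"); cv2.imwrite(f"pics/t_w.png",c["img"][:,:,::-1])
E
```

```text
t: 33.2
tool_pos: [0.4669, 0.1774, 0.341]
orientation: [-3.134, -0.22, 0.006]
force: [0.5, -0.1, -0.2]
opening: 0.0751
t 33.2 grip [0.4663 0.1774 0.1737] yaw -82.0 open 0.0751 q [ 0.26 -0.1   1.84  0.    1.41  1.69] F [ 0.5 -0.1 -0.2]
 turn [-0.03  0.22  0.02] shift before turn [ 3.62 -0.16 15.31] after [ 3.56 -0.17 15.32]
```

View pics/t_w.png

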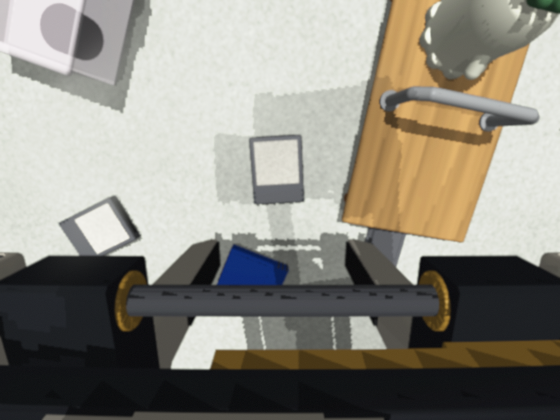

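```bash
python3 - <<'E'
from h import *
c=read_camera("wrist"); p,_=quad(c,[(250,136),(301,134),(304,202),(255,204)])
go2([p[0],p[1],.0205],np.radians(99))
E
```

```text
centre [0.5008 0.1867] sizes 52.3 70.9 short-axis yaw -79.18716
t 33.3 grip [0.4671 0.1768 0.1748] yaw -82.1 open 0.0756 q [ 0.26 -0.1   1.84  0.    1.41  1.69] F [-0.  -1.6 -0. ]
 turn [-0.05  0.09 -1.07] shift before turn [ 3.47 -0.51 15.43] after [ 3.46 -0.46 15.43]
```

```bash
python3 -m creep '[[[1.2,-0.2,1],[0,0,-1.5]],[[1.3,-0.2,2],[0,0,0]],[[0.95,0,2.2],[0,0,0]],[[0,0,2.2],[0,0,0]],[[0,0,2.2],[0,0,0]],[[0,0,2],[0,0,0]],[[0,0,1.5],[0,0,0]],[[0,0,1],[0,0,0]],[[0,0,0.6],[0,0,0]],[[0,0,0.3],[0,0,0]],[[0,0,0],[0,0,0]],[[0,0,0],[0,0,0]]]' 81 15
python3 - <<'E'
from h import *
go2([.501,.186,.0205],np.radians(99))
E
```

```text
t: 34.3
tool_pos: [0.5005, 0.187, 0.1926]
orientation: [-3.13, -0.259, 0.001]
force: [0.5, -0.8, -0.0]
opening: 0.0751
t 34.3 grip [0.5004 0.1872 0.0253] yaw -80.5 open 0.0751 q [0.26 0.17 1.86 0.   1.12 1.67] F [ 0.5 -0.8 -0. ]
 turn [-0.08  0.03  0.45] shift before turn [0.03 0.11 0.48] after [0.03 0.11 0.48]
```

```bash
python3 -m creep '[[[0,0.1,0.3],[0,0,0]],[[0,0,0.15],[0,0,0]],[[0,0,0],[0,0,0]],[[0,0,0],[0,0,0]]]' 81 12
python3 -m creep '[[[0,0,0],[0,0,0]],[[0,0,0],[0,0,0]],[[0,0,0],[0,0,0]],[[0,0,0],[0,0,0]],[[0,0,0],[0,0,0]],[[0,0,0],[0,0,0]]]' 45 12
python3 -m creep '[[[0,0,-0.3],[0,0,0]],[[0,0,-1],[0,0,0]],[[0,0,-2],[0,0,0]],[[0,0,-2.5],[0,0,0]],[[0,0,-2.5],[0,0,0]],[[0,0,-2],[0,0,0]],[[0,0,-1],[0,0,0]],[[0,0,0],[0,0,0]],[[0,0,0],[0,0,0]]]' 45 15
python3 - <<'E'
from h import *
go2([.508,.0505,.12],np.radians(88))
c=read_camera("wrist"); cv2.imwrite(f"pics/u_w.png",c["img"][:,:,::-1])
c=read_camera("scene");crop(c,"u_s",260,180,160,120,5)
E
```

```text
t: 34.63
tool_pos: [0.5001, 0.1861, 0.1872]
orientation: [-3.13, -0.259, 0.003]
force: [0.4, 0.4, 0.4]
opening: 0.0754
t: 35.13
tool_pos: [0.5001, 0.1861, 0.1871]
orientation: [-3.13, -0.259, 0.003]
force: [-0.6, 0.2, 0.8]
opening: 0.054
t: 35.88
tool_pos: [0.5003, 0.186, 0.3002]
orientation: [-3.13, -0.259, 0.002]
force: [-0.2, -0.4, -2.1]
opening: 0.0534
t 35.88 grip [0.5001 0.1862 0.1329] yaw -80.5 open 0.0534 q [0.26 0.03 1.79 0.   1.32 1.66] F [-0.2 -0.4 -2.1]
 turn [-0.07  0.08 11.47] shift before turn [-1.47 13.49  1.28] after [ 1.24 13.51  1.29]
```

View pics/u_w.png

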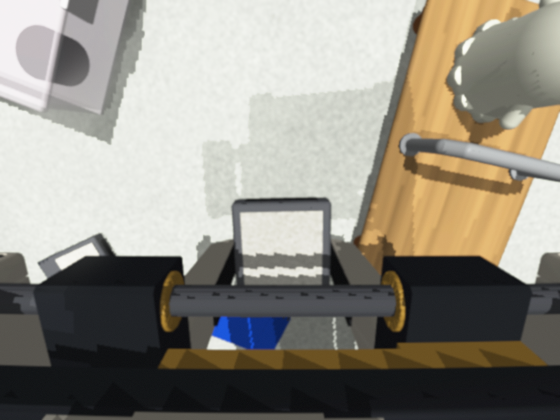

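View pics/u_s.png

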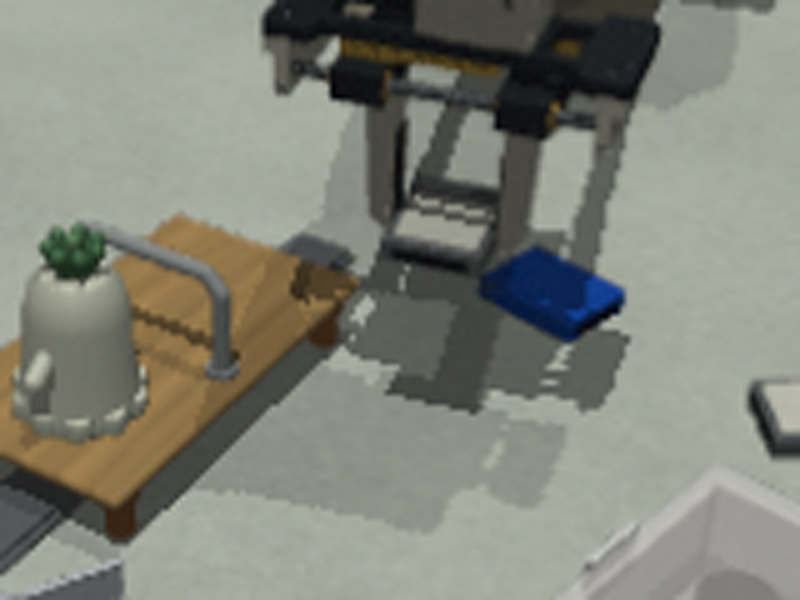

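```bash
python3 -m creep '[[[0,0.6,-0.4],[0,0,4]],[[0,1.2,-0.4],[0,0,4]],[[0,2,0],[0,0,3.5]],[[0.4,2,0],[0,0,0]],[[0.4,2,0],[0,0,0]],[[0.4,2,0],[0,0,0]],[[0.2,2,0],[0,0,0]],[[0,1.2,0],[0,0,0]],[[0,0.5,0],[0,0,0]],[[0,0,0],[0,0,0]],[[0,0,0],[0,0,0]]]' 45 15
python3 - <<'E'
from h import *
go2([.508,.0505,.0595],np.radians(88))
c=read_camera("wrist"); cv2.imwrite(f"pics/v_w.png",c["img"][:,:,::-1])
im=cv2.imread("pics/r_wrist.png")
E
```

```text
t: 36.9
tool_pos: [0.5133, 0.0511, 0.3073]
orientation: [-3.14, 0.056, 0.005]
force: [-0.1, 0.8, -0.4]
opening: 0.0537
t 36.9 grip [0.5127 0.0513 0.14  ] yaw -92.1 open 0.0537 q [-0.   -0.03  1.83  0.    1.34  1.61] F [-0.1  0.8 -0.4]
 turn [-0.07  0.19 -0.05] shift before turn [-0.5   0.08  8.05] after [-0.52  0.07  8.05]
```

View pics/v_w.png

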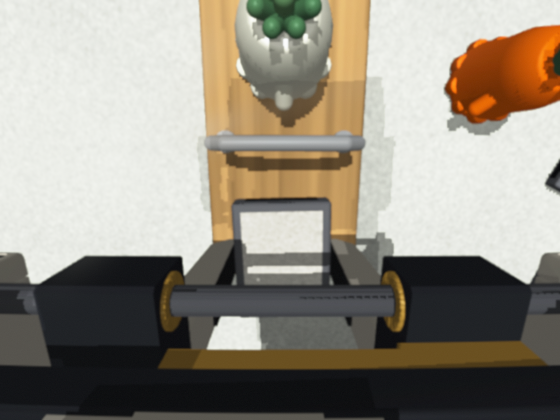

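```bash
python3 - <<'E'
from h import *
c=read_camera("wrist"); print(onz(c,208,143,.1),onz(c,362,143,.1)); print(onz(c,203,100,.038),onz(c,366,100,.038),onz(c,212,240,.038),onz(c,355,240,.038))
E
```

```text
[0.57927615 0.09512202 0.1       ] [ 5.75948660e-01 -7.86365623e-05  1.00000000e-01]
[0.61211965 0.11144049 0.038     ] [ 0.60753084 -0.01848239  0.038     ] [0.49403371 0.11514644 0.038     ] [ 0.48968157 -0.01255654  0.038     ]
```

```bash
python3 -m creep '[[[-0.4,0.1,0.8],[0,0,0]],[[0,0,1.5],[0,0,0]],[[0,0,1.6],[0,0,0]],[[0,0,1.5],[0,0,0]],[[0,0,1.2],[0,0,0]],[[0,0,0.7],[0,0,0]],[[0,0,0.4],[0,0,0]],[[0,0,0.2],[0,0,0]],[[0,0,0],[0,0,0]],[[0,0,0],[0,0,0]]]' 45 15
python3 -c "
from h import *
go2([.509,.0502,.059],np.radians(88))"
```

```text
t: 37.83
tool_pos: [0.5097, 0.0499, 0.2296]
orientation: [-3.14, 0.056, 0.002]
force: [0.3, 0.9, -0.3]
opening: 0.0539
t 37.83 grip [0.5095 0.0501 0.0623] yaw -92.0 open 0.0539 q [-0.    0.06  1.9   0.    1.19  1.6 ] F [ 0.3  0.9 -0.3]
 turn [-0.05  0.07 -0.03] shift before turn [-0.07 -0.02  0.33] after [-0.07 -0.02  0.33]
```

```bash
python3 -m creep '[[[0,0,0.15],[0,0,0]],[[0,0,0.15],[0,0,0]],[[0,0,0],[0,0,0]],[[0,0,0],[0,0,0]]]' 45 15
python3 -m creep '[[[0,0,0.05],[0,0,0]],[[0,0,0],[0,0,0]],[[0,0,0],[0,0,0]]]'
```

```text
t: 38.17
tool_pos: [0.5093, 0.0499, 0.226]
orientation: [-3.14, 0.056, 0.003]
force: [0.6, 0.6, -1.1]
opening: 0.0541
t: 38.42
tool_pos: [0.5093, 0.0499, 0.2254]
orientation: [-3.14, 0.056, 0.004]
force: [0.1, -0.0, -0.7]
opening: 0.0542
```

```bash
python3 -m creep '[[[0,0,0],[0,0,0]],[[0,0,0],[0,0,0]],[[0,0,0],[0,0,0]],[[0,0,0],[0,0,0]],[[0,0,0],[0,0,0]]]' 80 12
python3 -m creep '[[[0,0,-1],[0,0,0]],[[0,0,-2.5],[0,0,0]],[[0,0,-3],[0,0,0]],[[0,0,-3],[0,0,0]],[[0,0,-2],[0,0,0]],[[-2,0,-1],[0,0,0]],[[-3,0,0],[0,0,0]],[[-3,0,0],[0,0,0]],[[-1,0,0],[0,0,0]],[[0,0,0],[0,0,0]],[[0,0,0],[0,0,0]]]'
python3 - <<'E'
from h import *
go2([.41,-.239,.0205],np.radians(72.7))
go2([.4045,.373,.15],np.radians(36))
c=read_camera("wrist"); cv2.imwrite(f"pics/w_w.png",c["img"][:,:,::-1])
c=read_camera("top"); crop(c,"w_t",130,120,260,160,3)
E
```

```text
t: 38.83
tool_pos: [0.5093, 0.0499, 0.2254]
orientation: [-3.14, 0.056, 0.003]
force: [0.1, 1.1, -0.6]
opening: 0.0741
t: 39.75
tool_pos: [0.4197, 0.053, 0.3516]
orientation: [-3.14, 0.055, 0.0]
force: [0.7, 0.3, 0.4]
opening: 0.0745
t 39.75 grip [0.4196 0.0532 0.1843] yaw -92.0 open 0.0745 q [ 0.   -0.34  2.02  0.    1.46  1.61] F [0.7 0.3 0.4]
 turn [-5.000e-02  1.000e-02  1.528e+01] shift before turn [ 0.07 29.23 16.35] after [ 7.76 28.17 16.38]
t 39.75 grip [0.4196 0.0532 0.1843] yaw -92.0 open 0.0745 q [ 0.   -0.34  2.02  0.    1.46  1.61] F [0.7 0.3 0.4]
 turn [-4.000e-02  3.000e-02  5.198e+01] shift before turn [ -2.64 -31.92   3.46] after [-26.78 -17.58   3.43]
```

View pics/w_w.png

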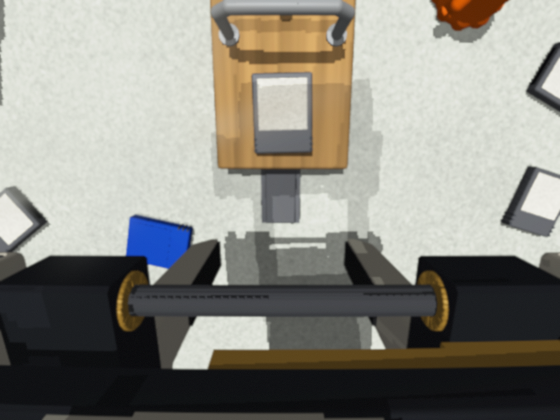

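View pics/w_t.png

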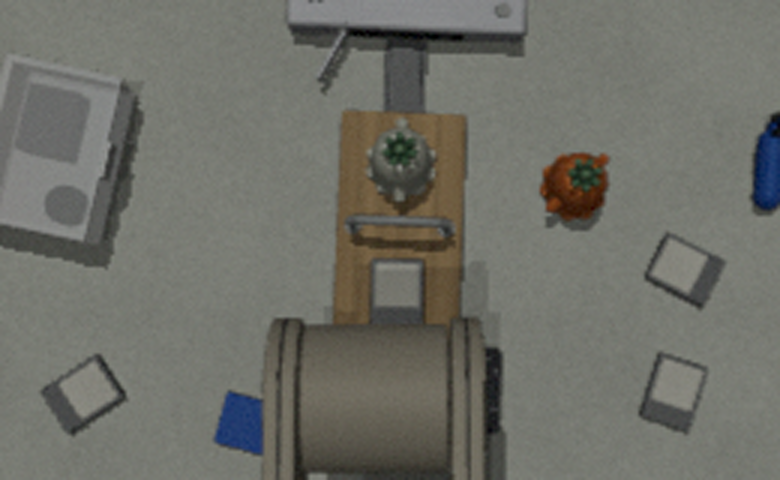

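```bash
python3 -m creep '[[[0,0,0],[0,0,5]],[[0,0,0],[0,0,5.2]],[[0.2,1.2,0],[0,0,5]],[[0.4,2.5,0.1],[0,0,0]],[[0.5,3.4,0.1],[0,0,0]],[[0.5,3.6,0.2],[0,0,0]],[[0.5,3.6,0.2],[0,0,0]],[[0.5,3.6,0.2],[0,0,0]],[[0.5,3.6,0.2],[0,0,0]],[[0.5,3.4,0.2],[0,0,0]],[[0.3,2,0],[0,0,0]],[[0.1,1.2,0],[0,0,0]]]' 82 12
python3 -m creep '[[[0,0,0],[0,0,0]],[[0,0,0],[0,0,0]]]'
python3 - <<'E'
from h import *
go2([.4074,-.239,.0205],np.radians(72.7))
c=read_camera("wrist"); cv2.imwrite(f"pics/x_w.png",c["img"][:,:,::-1])
E
```

```text
t: 40.85
tool_pos: [0.3755, -0.2304, 0.3384]
orientation: [-3.105, 0.475, 0.004]
force: [0.4, -0.7, 0.5]
opening: 0.0763
t: 41.02
tool_pos: [0.3759, -0.2281, 0.3383]
orientation: [-3.105, 0.473, 0.005]
force: [0.7, 0.3, 0.6]
opening: 0.0761
t 41.02 grip [ 0.3754 -0.2279  0.171 ] yaw -107.3 open 0.0761 q [-0.66 -0.28  2.   -0.    1.42  1.21] F [0.7 0.3 0.6]
 turn [-0.04  0.18 -0.04] shift before turn [ 3.38  0.11 15.04] after [ 3.33  0.1  15.05]
```

View pics/x_w.png

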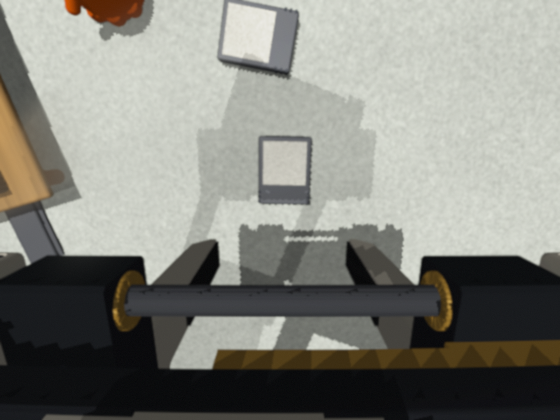

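```bash
python3 - <<'E'
from h import *
c=read_camera("wrist"); p,_=quad(c,[(259,136),(311,136),(310,203),(260,203)])
go2([p[0],p[1],.0205],np.radians(72.7))
quad(c,[(222,2),(298,12),(288,76),(219,60)])
E
```

```text
centre [ 0.408  -0.2398] sizes 52.7 68.5 short-axis yaw 72.76631
t 41.12 grip [ 0.3756 -0.2267  0.171 ] yaw -107.2 open 0.076 q [-0.66 -0.28  2.   -0.    1.42  1.21] F [0.9 0.6 0.4]
 turn [-0.04  0.17  0.09] shift before turn [ 3.48  0.29 15.04] after [ 3.43  0.28 15.05]
centre [ 0.5334 -0.251 ] sizes 55.5 69.8 short-axis yaw -24.23944
```

```bash
python3 -m creep '[[[1.2,0.1,1],[0,0,0]],[[1.3,0.1,2],[0,0,0]],[[0.95,0,2.2],[0,0,0]],[[0,0,2.2],[0,0,0]],[[0,0,2.2],[0,0,0]],[[0,0,2],[0,0,0]],[[0,0,1.5],[0,0,0]],[[0,0,1],[0,0,0]],[[0,0,0.5],[0,0,0]],[[0,0,0.2],[0,0,0]],[[0,0,0],[0,0,0]],[[0,0,0],[0,0,0]]]' 82 12
python3 - <<'E'
from h import *
go2([.408,-.2397,.02],np.radians(72.7))
E
```

```text
t: 42.12
tool_pos: [0.4082, -0.2395, 0.1913]
orientation: [3.106, -0.47, -0.002]
force: [-0.6, -0.3, 0.9]
opening: 0.0761
t 42.12 grip [ 0.408  -0.2395  0.024 ] yaw -107.2 open 0.0761 q [-0.64  0.01  2.03 -0.    1.1   1.23] F [-0.6 -0.3  0.9]
 turn [0.02 0.06 0.09] shift before turn [-0.01  0.02  0.4 ] after [-0.01  0.02  0.4 ]
```

```bash
python3 -m creep '[[[0,0,0.25],[0,0,0]],[[0,0,0.15],[0,0,0]],[[0,0,0],[0,0,0]],[[0,0,0],[0,0,0]]]' 82 12
python3 -m creep '[[[0,0,0],[0,0,0]],[[0,0,0],[0,0,0]],[[0,0,0],[0,0,0]],[[0,0,0],[0,0,0]],[[0,0,0],[0,0,0]],[[0,0,0],[0,0,0]]]' 45 12
python3 -m creep '[[[0,0,-0.3],[0,0,0]],[[0,0,-1],[0,0,0]],[[0,0,-2],[0,0,0]],[[0,0,-2.5],[0,0,0]],[[0,0,-2.5],[0,0,0]],[[0,0,-2.5],[0,0,0]],[[0,0,-2],[0,0,-3]],[[0,0,-1],[0,0,-4]],[[0,0,0],[0,0,-5]],[[0,0,0],[0,0,-3.2]],[[0,0,0],[0,0,0]],[[0,0,0],[0,0,0]]]' 45 15
python3 - <<'E'
from h import *
go2([.509,.0502,.15],np.radians(88))
E
```

```text
t: 42.45
tool_pos: [0.4077, -0.2394, 0.1865]
orientation: [-3.106, 0.471, 0.004]
force: [0.5, -0.3, -0.4]
opening: 0.0765
t: 42.95
tool_pos: [0.4077, -0.2394, 0.1864]
orientation: [-3.106, 0.471, 0.004]
force: [-0.1, -0.7, 0.2]
opening: 0.0539
t: 43.95
tool_pos: [0.4079, -0.2394, 0.325]
orientation: [-3.14, 0.059, 0.003]
force: [1.1, -0.1, 0.2]
opening: 0.0534
t 43.95 grip [ 0.4076 -0.2393  0.1577] yaw -92.1 open 0.0534 q [-0.64 -0.17  1.93 -0.    1.38  0.97] F [ 1.1 -0.1  0.2]
 turn [-0.03  0.11 -0.14] shift before turn [  9.02 -29.32   0.77] after [  9.09 -29.3    0.77]
```

```bash
python3 -m creep '[[[0.4,-1,0],[0,0,0]],[[0.7,-2.2,0],[0,0,0]],[[0.9,-3,0],[0,0,0]],[[1,-3.3,0],[0,0,0]],[[1,-3.3,0],[0,0,0]],[[1,-3.3,0],[0,0,0]],[[1,-3.3,0],[0,0,0]],[[1,-3.3,0],[0,0,0]],[[0.9,-3,0],[0,0,0]],[[0.7,-2.1,0.3],[0,0,0]],[[0.4,-1.2,0.3],[0,0,0]],[[0,-0.3,0],[0,0,0]]]' 45 15
python3 -m creep '[[[0,0,0],[0,0,0]],[[0,0,0],[0,0,0]],[[0,0,0],[0,0,0]]]'
python3 - <<'E'
from h import *
go2([.509,.0502,.0727],np.radians(88))
c=read_camera("wrist"); cv2.imwrite(f"pics/y_w.png",c["img"][:,:,::-1])
E
```

```text
t: 44.95
tool_pos: [0.5083, 0.0524, 0.3175]
orientation: [-3.14, 0.053, 0.006]
force: [-0.8, -0.1, 0.0]
opening: 0.0536
t: 45.2
tool_pos: [0.5081, 0.0491, 0.3184]
orientation: [-3.141, 0.058, 0.004]
force: [0.1, -0.2, -1.1]
opening: 0.0542
t 45.2 grip [0.5076 0.0491 0.1511] yaw -92.1 open 0.0542 q [-0.   -0.05  1.84  0.    1.36  1.6 ] F [ 0.1 -0.2 -1.1]
 turn [-0.02  0.14 -0.12] shift before turn [ 0.11 -0.11  7.84] after [ 0.09 -0.12  7.84]
```

View pics/y_w.png

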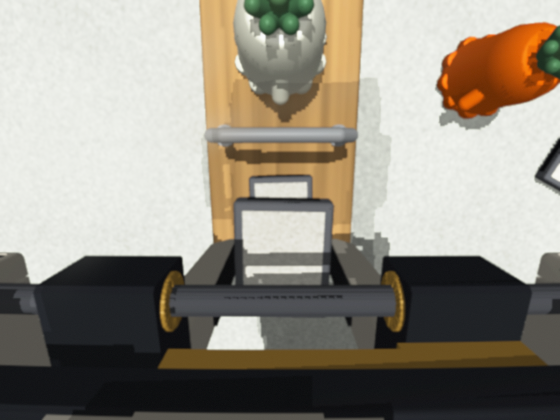

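```bash
python3 -m creep '[[[0.1,-0.1,0.8],[0,0,0]],[[0,0,1.5],[0,0,0]],[[0,0,1.6],[0,0,0]],[[0,0,1.4],[0,0,0]],[[0,0,1.1],[0,0,0]],[[0,0,0.7],[0,0,0]],[[0,0,0.3],[0,0,0]],[[0,0,0.2],[0,0,0]],[[0,0,0],[0,0,0]],[[0,0,0],[0,0,0]]]' 45 15
python3 -c "
from h import *
go2([.509,.0502,.0717],np.radians(88))"
```

```text
t: 46.08
tool_pos: [0.5095, 0.0512, 0.2431]
orientation: [-3.14, 0.056, 0.002]
force: [-0.7, 0.7, -0.7]
opening: 0.054
t 46.08 grip [0.5093 0.0513 0.0758] yaw -92.0 open 0.054 q [-0.    0.04  1.89  0.    1.21  1.61] F [-0.7  0.7 -0.7]
 turn [-0.04  0.07 -0.03] shift before turn [-0.05  0.1   0.41] after [-0.05  0.1   0.41]
```

```bash
python3 -m creep '[[[0,0.1,0.15],[0,0,0]],[[0,0,0.15],[0,0,0]],[[0,0,0.1],[0,0,0]],[[0,0,0],[0,0,0]],[[0,0,0],[0,0,0]]]' 45 15
python3 -m creep '[[[0,0,0.05],[0,0,0]],[[0,0,0],[0,0,0]]]'
python3 -m creep '[[[0,0,0],[0,0,0]],[[0,0,0],[0,0,0]],[[0,0,0],[0,0,0]],[[0,0,0],[0,0,0]],[[0,0,0],[0,0,0]]]' 80 12
python3 -m creep '[[[0,0,-1],[0,0,0]],[[0,0,-2.5],[0,0,0]],[[0,0,-3],[0,0,0]],[[0,0,-3],[0,0,0]],[[0,0,-1],[0,0,0]],[[-2,0,0],[0,0,0]],[[-3,0,0],[0,0,0]],[[-3,0,0],[0,0,0]],[[-1,0,0],[0,0,0]],[[0,0,0],[0,0,0]],[[0,0,0],[0,0,0]]]'
python3 - <<'E'
from h import *
go2([.535,-.252,.17],np.radians(-30))
c=read_camera("wrist"); cv2.imwrite(f"pics/z_w.png",c["img"][:,:,::-1])
E
```

```text
t: 46.5
tool_pos: [0.5091, 0.0502, 0.2384]
orientation: [-3.14, 0.056, 0.004]
force: [-0.7, -0.9, -0.9]
opening: 0.0538
t: 46.67
tool_pos: [0.5092, 0.0502, 0.2384]
orientation: [-3.14, 0.055, 0.003]
force: [-2.5, -0.2, 5.3]
opening: 0.0539
t: 47.08
tool_pos: [0.5091, 0.0502, 0.2378]
orientation: [-3.14, 0.056, 0.004]
force: [0.2, -0.3, 0.5]
opening: 0.0738
t: 48.0
tool_pos: [0.4194, 0.0533, 0.3435]
orientation: [-3.14, 0.055, 0.001]
force: [0.3, 0.2, 0.5]
opening: 0.0742
t 48.0 grip [0.4192 0.0535 0.1762] yaw -92.0 open 0.0742 q [ 0.   -0.33  2.03  0.    1.44  1.61] F [0.3 0.2 0.5]
 turn [-7.000e-02  2.000e-02 -6.202e+01] shift before turn [12.64 30.11  0.58] after [-20.66  25.28   0.62]
```

View pics/z_w.png

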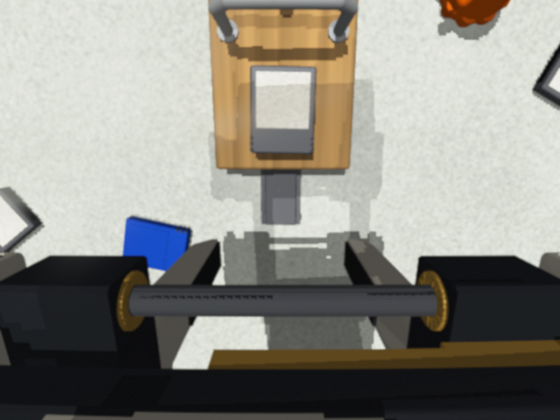

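```bash
python3 -m creep '[[[0.4,1.2,0],[0,0,0]],[[0.8,2.4,0],[0,0,0]],[[1.1,3.4,0],[0,0,0]],[[1.2,3.6,0],[0,0,0]],[[1.2,3.6,0],[0,0,0]],[[1.2,3.6,0],[0,0,0]],[[1.2,3.6,0],[0,0,0]],[[1.2,3.6,0],[0,0,0]],[[1.1,3.4,0],[0,0,0]],[[0.9,2.6,0.2],[0,0,0]],[[0.5,1.6,0.2],[0,0,0]],[[0.2,0.6,0],[0,0,0]]]' 82 12
python3 -m creep '[[[0,0,0],[0,0,-6.9]],[[0,0,0],[0,0,-6.9]],[[0,0,0],[0,0,-6.9]],[[0,0,0],[0,0,-6.9]],[[0,0,0],[0,0,-6.9]],[[0,0,0],[0,0,-6.9]],[[0,0,0],[0,0,-6.9]],[[0,0,0],[0,0,-6.9]],[[0,0,0],[0,0,-6.8]],[[0,0,0],[0,0,0]],[[0,0,0],[0,0,0]]]'
python3 - <<'E'
from h import *
go2([.535,-.252,.0205],np.radians(-30))
c=read_camera("wrist"); cv2.imwrite(f"pics/aa_w.png",c["img"][:,:,::-1])
E
```

```text
t: 49.05
tool_pos: [0.5182, -0.2855, 0.3373]
orientation: [-3.14, 0.06, 0.005]
force: [-0.1, -0.1, -1.0]
opening: 0.0764
t: 49.97
tool_pos: [0.5179, -0.282, 0.3384]
orientation: [-2.722, -1.565, 0.002]
force: [0.7, 0.3, -0.1]
opening: 0.0759
t 49.97 grip [ 0.5175 -0.2818  0.1711] yaw -30.2 open 0.0759 q [-0.59  0.14  1.6  -0.    1.4  -0.06] F [ 0.7  0.3 -0.1]
 turn [-0.15  0.01 -0.22] shift before turn [3.460e+00 1.000e-02 1.506e+01] after [ 3.45 -0.02 15.06]
```

View pics/aa_w.png

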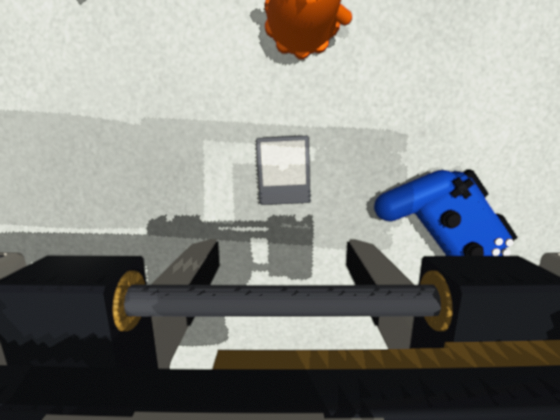

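```bash
python3 - <<'E'
from h import *
c=read_camera("wrist"); p,_=quad(c,[(256,138),(308,136),(310,202),(260,204)])
go2([p[0],p[1],.0205],np.radians(-28))
s=read_state();Rm=R.from_rotvec(s["orientation"]).as_matrix()
for q in [(376,208),(395,186),(418,225),(455,172)]:
  for z in (.02,.045):
    d=Rm.T@(onz(c,*q,z)-np.array([p[0],p[1],z])); print(q,z,d[:2].round(3))
E
```

```text
centre [ 0.5362 -0.2529] sizes 52.7 67.7 short-axis yaw -27.878872
t 50.07 grip [ 0.5174 -0.282   0.1711] yaw -30.2 open 0.0762 q [-0.59  0.14  1.6  -0.    1.4  -0.06] F [0.2 0.  0.4]
 turn [-0.15  0.02 -2.23] shift before turn [ 3.46  0.16 15.06] after [ 3.44  0.25 15.06]
(376, 208) 0.02 [-0.038  0.096]
(376, 208) 0.045 [-0.032  0.088]
(395, 186) 0.02 [-0.015  0.114]
(395, 186) 0.045 [-0.011  0.104]
(418, 225) 0.02 [-0.056  0.142]
(418, 225) 0.045 [-0.049  0.13 ]
(455, 172) 0.02 [-0.     0.174]
(455, 172) 0.045 [0.003 0.159]
```

```bash
python3 -m creep '[[[1.2,0.1,1],[0,0,-1.5]],[[1.3,0.1,2],[0,0,0]],[[0.95,0,2.2],[0,0,0]],[[0,0,2.2],[0,0,0]],[[0,0,2.2],[0,0,0]],[[0,0,2],[0,0,0]],[[0,0,1.5],[0,0,0]],[[0,0,1],[0,0,0]],[[0,0,0.5],[0,0,0]],[[0,0,0.2],[0,0,0]],[[0,0,0],[0,0,0]],[[0,0,0],[0,0,0]]]' 82 12
python3 - <<'E'
from h import *
go2([.536,-.2527,.0195],np.radians(-28.5))
E
```

```text
t: 51.07
tool_pos: [0.5362, -0.2533, 0.1916]
orientation: [-2.7, -1.605, 0.001]
force: [1.2, 0.4, 1.5]
opening: 0.0761
t 51.07 grip [ 0.5361 -0.2533  0.0243] yaw -28.5 open 0.0761 q [-0.53  0.31  1.69 -0.    1.14 -0.03] F [1.2 0.4 1.5]
 turn [-0.05  0.02 -0.04] shift before turn [ 0.04 -0.05  0.48] after [ 0.04 -0.05  0.48]
```

```bash
python3 -m creep '[[[0,0,0.3],[0,0,0]],[[0,0,0.15],[0,0,0]],[[0,0,0],[0,0,0]],[[0,0,0],[0,0,0]]]' 82 12
python3 -m creep '[[[0,0,0],[0,0,0]],[[0,0,0],[0,0,0]],[[0,0,0],[0,0,0]],[[0,0,0],[0,0,0]],[[0,0,0],[0,0,0]],[[0,0,0],[0,0,0]]]' 45 12
python3 -m creep '[[[0,0,-0.3],[0,0,0]],[[0,0,-1],[0,0,0]],[[0,0,-2],[0,0,0]],[[0,0,-2.5],[0,0,0]],[[0,0,-2.5],[0,0,0]],[[0,0,-2.5],[0,0,0]],[[0,0,-2],[0,0,0]],[[0,0,-1],[0,0,3]],[[0,0,0],[0,0,5]],[[0,0,0],[0,0,7]],[[0,0,0],[0,0,7]],[[0,0,0],[0,0,7]]]' 45 15
python3 -m creep '[[[0,0,0],[0,0,7]],[[0,0,0],[0,0,7]],[[0,0,0],[0,0,7]],[[0,0,0],[0,0,6.5]],[[0,0,0],[0,0,4.5]],[[0,0,0],[0,0,2.5]],[[0,0,0],[0,0,0]],[[0,0,0],[0,0,0]]]'
python3 - <<'E'
from h import *
go2([.509,.0502,.15],np.radians(88))
E
```

```text
t: 51.4
tool_pos: [0.5359, -0.2532, 0.1865]
orientation: [-2.699, -1.605, 0.002]
force: [0.7, 0.7, 1.2]
opening: 0.0762
t: 51.9
tool_pos: [0.536, -0.2532, 0.1865]
orientation: [-2.699, -1.605, 0.002]
force: [1.3, -1.5, 2.6]
opening: 0.0539
t: 52.9
tool_pos: [0.5357, -0.2529, 0.3245]
orientation: [-3.017, -0.869, 0.004]
force: [-0.0, 0.3, -0.5]
opening: 0.0534
t: 53.57
tool_pos: [0.5358, -0.2531, 0.3242]
orientation: [-3.14, 0.053, 0.004]
force: [-0.3, -0.4, -1.0]
opening: 0.0538
t 53.57 grip [ 0.5353 -0.2529  0.1569] yaw -91.9 open 0.0538 q [-0.53  0.16  1.6  -0.    1.38  1.08] F [-0.3 -0.4 -1. ]
 turn [-0.06  0.16  0.07] shift before turn [ -3.7  -30.22   0.74] after [ -3.73 -30.21   0.69]
```

```bash
python3 -m creep '[[[-0.1,-1,0],[0,0,0]],[[-0.3,-2.2,0],[0,0,0]],[[-0.4,-3,0],[0,0,0]],[[-0.4,-3.4,0],[0,0,0]],[[-0.4,-3.4,0],[0,0,0]],[[-0.4,-3.4,0],[0,0,0]],[[-0.4,-3.4,0],[0,0,0]],[[-0.4,-3.4,0],[0,0,0]],[[-0.4,-3,0],[0,0,0]],[[-0.3,-2.2,0],[0,0,0]],[[-0.2,-1.3,0],[0,0,0]],[[0,-0.5,0],[0,0,0]]]' 45 15
python3 -m creep '[[[0,0,0],[0,0,0]],[[0,0,0],[0,0,0]],[[0,0,0],[0,0,0]]]'
python3 - <<'E'
from h import *
go2([.509,.0502,.0867],np.radians(88))
c=read_camera("wrist"); cv2.imwrite(f"pics/ab_w.png",c["img"][:,:,::-1])
E
```

```text
t: 54.57
tool_pos: [0.5089, 0.0525, 0.3245]
orientation: [-3.14, 0.05, 0.004]
force: [-0.7, 0.4, -1.2]
opening: 0.0541
t: 54.82
tool_pos: [0.5098, 0.0492, 0.3244]
orientation: [-3.141, 0.056, 0.004]
force: [-0.7, -0.1, -0.3]
opening: 0.0538
t 54.82 grip [0.5094 0.0493 0.1571] yaw -92.0 open 0.0538 q [-0.   -0.05  1.83  0.    1.37  1.6 ] F [-0.7 -0.1 -0.3]
 turn [-0.02  0.13 -0.05] shift before turn [-0.06 -0.09  7.04] after [-0.08 -0.1   7.04]
```

View pics/ab_w.png

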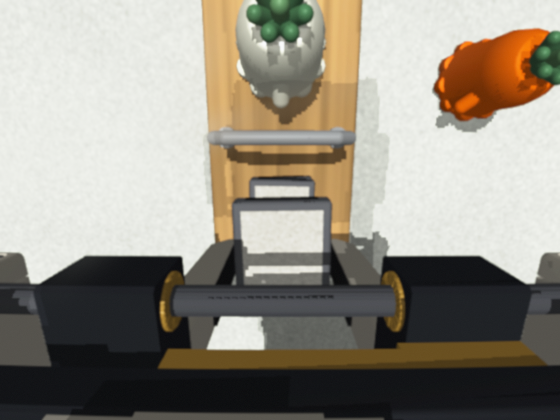

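```bash
python3 -m creep '[[[0,-0.1,0.8],[0,0,0]],[[0,0,1.4],[0,0,0]],[[0,0,1.4],[0,0,0]],[[0,0,1.2],[0,0,0]],[[0,0,0.9],[0,0,0]],[[0,0,0.7],[0,0,0]],[[0,0,0.3],[0,0,0]],[[0,0,0.2],[0,0,0]],[[0,0,0],[0,0,0]],[[0,0,0],[0,0,0]]]' 45 15
python3 -c "
from h import *
go2([.509,.0502,.0857],np.radians(88))"
```

```text
t: 55.7
tool_pos: [0.5099, 0.051, 0.2559]
orientation: [-3.14, 0.056, 0.002]
force: [-0.5, 0.1, -0.9]
opening: 0.0537
t 55.7 grip [0.5097 0.0511 0.0886] yaw -92.0 open 0.0537 q [-0.    0.02  1.88  0.    1.24  1.61] F [-0.5  0.1 -0.9]
 turn [-0.05  0.08 -0.03] shift before turn [-0.09  0.08  0.29] after [-0.09  0.08  0.29]
```

```bash
python3 -m creep '[[[-0.05,0.1,0.1],[0,0,0]],[[0,0,0.1],[0,0,0]],[[0,0,0.1],[0,0,0]],[[0,0,0],[0,0,0]],[[0,0,0],[0,0,0]]]' 45 15
python3 -m creep '[[[0,0,0],[0,0,0]],[[0,0,0],[0,0,0]],[[0,0,0],[0,0,0]],[[0,0,0],[0,0,0]],[[0,0,0],[0,0,0]]]' 80 12
python3 -m creep '[[[0,0,-1],[0,0,0]],[[0,0,-2.5],[0,0,0]],[[0,0,-3],[0,0,0]],[[0,0,-2.5],[0,0,0]],[[0,0,-1],[0,0,0]],[[-2,0,0],[0,0,0]],[[-3,0,0],[0,0,0]],[[-3,0,0],[0,0,0]],[[-1,0,0],[0,0,0]],[[0,0,0],[0,0,0]],[[0,0,0],[0,0,0]]]'
python3 - <<'E'
from h import *
go2([.4045,.373,.17],np.radians(36))
c=read_camera("wrist"); cv2.imwrite(f"pics/ac_w.png",c["img"][:,:,::-1])
E
```

```text
t: 56.12
tool_pos: [0.5091, 0.05, 0.2525]
orientation: [-3.14, 0.056, 0.003]
force: [-0.1, -0.6, -0.2]
opening: 0.0539
t: 56.53
tool_pos: [0.5091, 0.05, 0.2524]
orientation: [-3.14, 0.056, 0.003]
force: [-0.2, -0.1, -0.4]
opening: 0.0741
t: 57.45
tool_pos: [0.4193, 0.0531, 0.3528]
orientation: [-3.14, 0.055, 0.002]
force: [1.2, -0.1, -0.4]
opening: 0.0743
t 57.45 grip [0.4191 0.0533 0.1855] yaw -92.0 open 0.0743 q [ 0.   -0.34  2.02  0.    1.46  1.61] F [ 1.2 -0.1 -0.4]
 turn [-2.000e-02  8.000e-02  5.198e+01] shift before turn [ -2.6  -31.91   1.58] after [-26.75 -17.61   1.55]
```

View pics/ac_w.png

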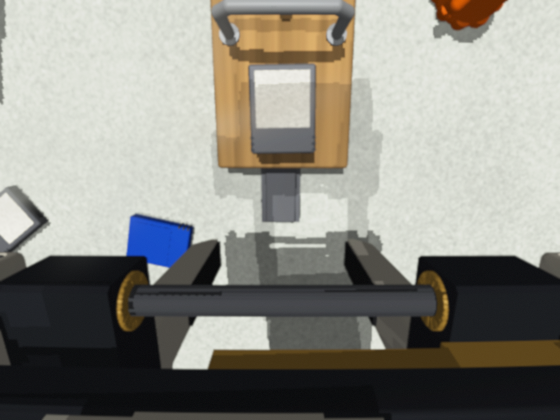

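```bash
python3 -m creep '[[[0,-1,0],[0,0,0]],[[0,-2,0],[0,0,0]],[[-0.1,-3,0],[0,0,0]],[[-0.1,-3.2,0.1],[0,0,0]],[[0,-3.2,0.2],[0,0,0]],[[0,-3.2,0.2],[0,0,0]],[[0,-3.2,0.2],[0,0,0]],[[0,-3.2,0.2],[0,0,0]],[[0,-3,0.2],[0,0,0]],[[-0.1,-2.2,0.2],[0,0,0]],[[-0.1,-1.4,0],[0,0,0]],[[0,-0.6,0],[0,0,0]]]' 82 12
python3 -m creep '[[[0,0,0],[0,0,-7.1]],[[0,0,0],[0,0,-7.1]],[[0,0,0],[0,0,-7.1]],[[0,0,0],[0,0,-7.1]],[[0,0,0],[0,0,-7.1]],[[0,0,0],[0,0,-7.1]],[[0,0,0],[0,0,-7.1]],[[0,0,0],[0,0,-7.1]],[[0,0,0],[0,0,-7.1]],[[0,0,0],[0,0,-7.1]],[[0,0,0],[0,0,-7.1]],[[0,0,0],[0,0,-7.1]]]'
python3 -m creep '[[[0,0,0],[0,0,-7.1]],[[0,0,0],[0,0,-7.1]],[[0,0,0],[0,0,-7.1]],[[0,0,0],[0,0,-7.1]],[[0,0,0],[0,0,-7.1]],[[0,0,0],[0,0,-7.1]],[[0,0,0],[0,0,0]],[[0,0,0],[0,0,0]]]'
python3 - <<'E'
from h import *
go2([.4045,.373,.0195],np.radians(36))
c=read_camera("wrist"); cv2.imwrite(f"pics/ad_w.png",c["img"][:,:,::-1])
E
```

```text
t: 58.5
tool_pos: [0.4254, 0.3474, 0.3391]
orientation: [-3.141, 0.053, 0.005]
force: [0.3, -0.5, -0.7]
opening: 0.0764
t: 59.5
tool_pos: [0.4262, 0.3444, 0.3399]
orientation: [-2.343, -2.09, 0.002]
force: [0.2, 0.1, -0.3]
opening: 0.0764
t: 60.17
tool_pos: [0.426, 0.3446, 0.3399]
orientation: [-1.437, -2.791, 0.001]
force: [1.2, 0.2, 0.3]
opening: 0.0765
t 60.17 grip [0.4256 0.3447 0.1726] yaw 35.5 open 0.0765 q [ 0.59  0.03  1.71  0.    1.4  -0.03] F [1.2 0.2 0.3]
 turn [-0.09 -0.11 -0.5 ] shift before turn [ 3.53 -0.08 15.31] after [ 3.56 -0.07 15.31]
```

View pics/ad_w.png

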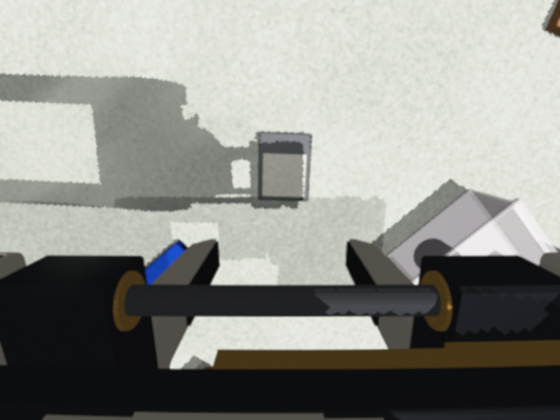

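```bash
python3 - <<'E'
from h import *
c=read_camera("wrist"); p,_=quad(c,[(257,132),(311,134),(308,200),(258,199)])
go2([p[0],p[1],.0195],np.radians(36))
s=read_state();Rm=R.from_rotvec(s["orientation"]).as_matrix()
for q,z in [((385,250),.01),((385,250),.075),((472,190),.075),((520,200),.075)]:
    d=Rm.T@(onz(c,*q,z)-np.array([p[0],p[1],z])); print(q,z,onz(c,*q,z).round(3),d[:2].round(3))
crop(c,"ae",230,110,110,110,6)
E
```

```text
centre [0.4053 0.3766] sizes 54.1 68.4 short-axis yaw 34.095825
t 60.27 grip [0.4255 0.3449 0.1725] yaw 35.5 open 0.0762 q [ 0.59  0.03  1.71  0.    1.4  -0.03] F [-0.1 -0.  -0.2]
 turn [-0.08 -0.11 -0.49] shift before turn [ 3.75  0.19 15.31] after [ 3.78  0.2  15.3 ]
(385, 250) 0.01 [0.552 0.367 0.01 ] [-0.093  0.114]
(385, 250) 0.075 [0.517 0.374 0.075] [-0.067  0.09 ]
(472, 190) 0.075 [0.543 0.459 0.075] [-0.013  0.16 ]
(520, 200) 0.075 [0.584 0.477 0.075] [-0.022  0.203]
```

View pics/ae.png

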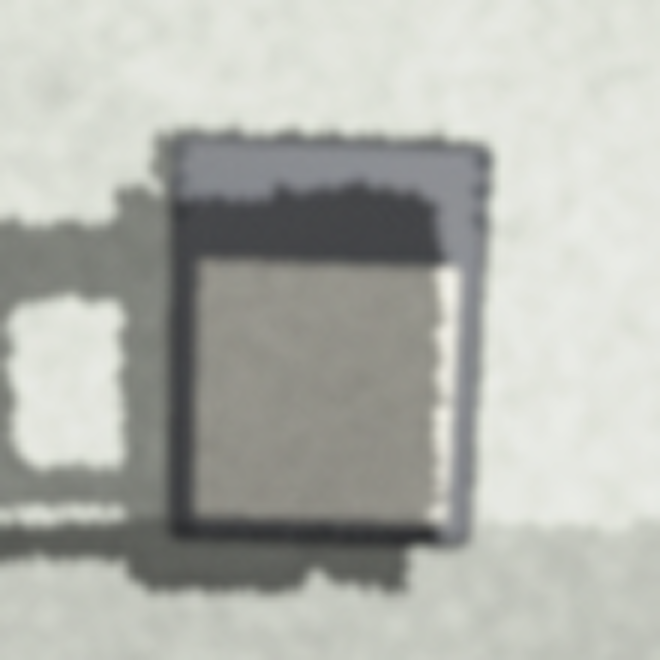

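```bash
python3 -m creep '[[[1.3,0.1,1],[0,0,0.8]],[[1.3,0,2],[0,0,0]],[[1.05,0,2.2],[0,0,0]],[[0,0,2.2],[0,0,0]],[[0,0,2.2],[0,0,0]],[[0,0,2],[0,0,0]],[[0,0,1.5],[0,0,0]],[[0,0,1],[0,0,0]],[[0,0,0.5],[0,0,0]],[[0,0,0.2],[0,0,0]],[[0,0,0],[0,0,0]],[[0,0,0],[0,0,0]]]' 82 12
python3 - <<'E'
from h import *
go2([.405,.3755,.0195],np.radians(34.8))
E
```

```text
t: 61.27
tool_pos: [0.4056, 0.3759, 0.193]
orientation: [-1.451, -2.784, -0.002]
force: [-1.5, 0.4, -0.1]
opening: 0.0761
t 61.27 grip [0.4054 0.3762 0.0257] yaw 34.9 open 0.0761 q [0.65 0.21 1.8  0.   1.12 0.04] F [-1.5  0.4 -0.1]
 turn [ 0.01 -0.12  0.14] shift before turn [-0.   -0.07  0.62] after [-0.   -0.07  0.62]
```

```bash
python3 -m creep '[[[0,-0.05,0.3],[0,0,0]],[[0,0,0.3],[0,0,0]],[[0,0,0],[0,0,0]],[[0,0,0],[0,0,0]]]' 82 12
python3 -m creep '[[[0,0,0],[0,0,0]],[[0,0,0],[0,0,0]],[[0,0,0],[0,0,0]],[[0,0,0],[0,0,0]],[[0,0,0],[0,0,0]],[[0,0,0],[0,0,0]]]' 45 12
python3 -m creep '[[[0,0,-0.3],[0,0,0]],[[0,0,-1],[0,0,0]],[[0,0,-2],[0,0,0]],[[0,0,-2.5],[0,0,0]],[[0,0,-2.5],[0,0,0]],[[0,0,-2.5],[0,0,0]],[[0,0,-2],[0,0,0]],[[0,0,-1.5],[0,0,3]],[[0,0,-0.5],[0,0,5]],[[0,0,0],[0,0,7]],[[0,0,0],[0,0,7]],[[0,0,0],[0,0,7]]]' 45 15
python3 -m creep '[[[0,0,0],[0,0,7]],[[0,0,0],[0,0,7]],[[0,0,0],[0,0,7]],[[0,0,0],[0,0,7]],[[0,0,0],[0,0,7]],[[0,0,0],[0,0,7]],[[0,0,0],[0,0,7]],[[0,0,0],[0,0,7]],[[0,0,0],[0,0,7]],[[0,0,0],[0,0,7]],[[0,0,0],[0,0,7]],[[0,0,0],[0,0,7]]]'
python3 -m creep '[[[0,0,0],[0,0,6]],[[0,0,0],[0,0,4]],[[0,0,0],[0,0,3]],[[0,0,0],[0,0,0.9]],[[0,0,0],[0,0,0]],[[0,0,0],[0,0,0]]]'
python3 - <<'E'
from h import *
go2([.509,.0502,.16],np.radians(88))
E
```

```text
t: 61.6
tool_pos: [0.405, 0.3755, 0.1864]
orientation: [-1.451, -2.785, -0.002]
force: [0.6, -0.4, 2.3]
opening: 0.0761
t: 62.1
tool_pos: [0.405, 0.3755, 0.1864]
orientation: [-1.45, -2.785, -0.001]
force: [1.9, 1.4, 5.9]
opening: 0.0539
t: 63.1
tool_pos: [0.4046, 0.3749, 0.3342]
orientation: [-2.108, -2.326, 0.003]
force: [0.5, -0.5, 0.3]
opening: 0.0535
t: 64.1
tool_pos: [0.4045, 0.3749, 0.3339]
orientation: [-3.125, -0.318, 0.006]
force: [0.4, 0.1, -0.8]
opening: 0.0535
t: 64.6
tool_pos: [0.4048, 0.3751, 0.3339]
orientation: [-3.141, 0.05, 0.004]
force: [-0.9, 0.5, -0.7]
opening: 0.0542
t 64.6 grip [0.4043 0.3752 0.1666] yaw -91.8 open 0.0542 q [0.65 0.05 1.71 0.   1.39 2.26] F [-0.9  0.5 -0.7]
 turn [-0.03  0.16  0.17] shift before turn [11.45 32.14  0.62] after [11.55 32.1   0.66]
```

```bash
python3 -m creep '[[[0.3,1,0],[0,0,0]],[[0.7,2,0],[0,0,0]],[[1.1,3,0],[0,0,0]],[[1.25,3.5,0],[0,0,0]],[[1.25,3.5,0],[0,0,0]],[[1.25,3.5,0],[0,0,0]],[[1.25,3.5,0],[0,0,0]],[[1.25,3.5,0],[0,0,0]],[[1.2,3.3,0],[0,0,0]],[[1,2.7,0],[0,0,0]],[[0.6,1.6,0],[0,0,0]],[[0.3,0.9,0],[0,0,0]]]' 45 15
python3 -m creep '[[[0,0,0],[0,0,0.2]],[[0,0,0],[0,0,0]],[[0,0,0],[0,0,0]]]'
python3 - <<'E'
from h import *
go2([.509,.0502,.1005],np.radians(88))
c=read_camera("wrist"); cv2.imwrite(f"pics/af_w.png",c["img"][:,:,::-1])
E
```

```text
t: 65.6
tool_pos: [0.5089, 0.0487, 0.3335]
orientation: [-3.141, 0.056, 0.003]
force: [0.3, -0.6, -0.5]
opening: 0.0541
t: 65.85
tool_pos: [0.5083, 0.0523, 0.3333]
orientation: [-3.14, 0.057, 0.004]
force: [0.3, -0.0, -1.0]
opening: 0.0539
t 65.85 grip [0.5078 0.0526 0.166 ] yaw -92.1 open 0.0539 q [ 0.   -0.06  1.82  0.    1.39  1.61] F [ 0.3 -0.  -1. ]
 turn [-0.07  0.16 -0.08] shift before turn [0.1  0.22 6.55] after [0.08 0.21 6.55]
```

View pics/af_w.png

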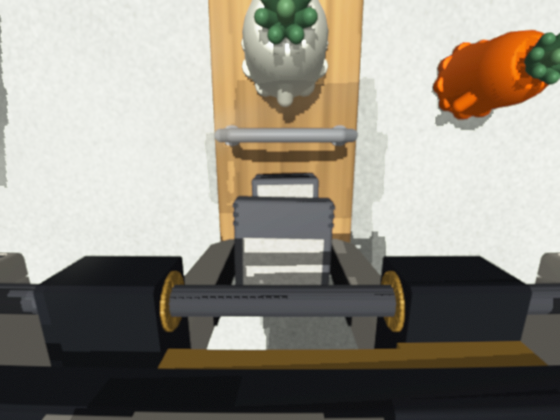

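```bash
python3 -m creep '[[[0.1,0.2,0.8],[0,0,0]],[[0,0,1.3],[0,0,0]],[[0,0,1.3],[0,0,0]],[[0,0,1.2],[0,0,0]],[[0,0,0.9],[0,0,0]],[[0,0,0.5],[0,0,0]],[[0,0,0.2],[0,0,0]],[[0,0,0.1],[0,0,0]],[[0,0,0],[0,0,0]],[[0,0,0],[0,0,0]]]' 45 15
python3 -c "
from h import *
go2([.509,.0502,.0995],np.radians(88))"
```

```text
t: 66.73
tool_pos: [0.5098, 0.0495, 0.2711]
orientation: [-3.14, 0.058, 0.002]
force: [-0.2, 0.1, -0.3]
opening: 0.0543
t 66.73 grip [0.5096 0.0497 0.1038] yaw -92.1 open 0.0543 q [-0.    0.    1.87  0.    1.27  1.6 ] F [-0.2  0.1 -0.3]
 turn [-0.05  0.07 -0.13] shift before turn [-0.08 -0.07  0.43] after [-0.08 -0.07  0.43]
```

```bash
python3 -m creep '[[[-0.05,0,0.15],[0,0,0]],[[0,0,0.15],[0,0,0]],[[0,0,0.1],[0,0,0]],[[0,0,0],[0,0,0]],[[0,0,0],[0,0,0]]]' 45 15
python3 -m creep '[[[0,0,0],[0,0,0]],[[0,0,0],[0,0,0]],[[0,0,0],[0,0,0]],[[0,0,0],[0,0,0]],[[0,0,0],[0,0,0]]]' 80 12
python3 -m creep '[[[0,0,-1],[0,0,0]],[[0,0,-2.5],[0,0,0]],[[0,0,-3],[0,0,0]],[[0,0,-2.5],[0,0,0]],[[0,0,-1],[0,0,0]],[[-2,0,0],[0,0,0]],[[-3,0,0],[0,0,0]],[[-3,0,0],[0,0,0]],[[-1,0,0],[0,0,0]],[[0,0,0],[0,0,0]],[[0,0,0],[0,0,0]]]'
python3 - <<'E'
from h import *
go2([.25,.45,.2],np.radians(88))
for n in ["wrist","scene"]:
  c=read_camera(n); cv2.imwrite(f"pics/ag_{n}.png",c["img"][:,:,::-1])
E
```

```text
t: 67.15
tool_pos: [0.509, 0.0495, 0.2665]
orientation: [-3.14, 0.058, 0.003]
force: [0.5, -0.1, 0.5]
opening: 0.0541
t: 67.57
tool_pos: [0.5089, 0.0496, 0.2664]
orientation: [-3.14, 0.058, 0.004]
force: [-0.5, -0.3, -0.4]
opening: 0.0744
t: 68.48
tool_pos: [0.4191, 0.0528, 0.3668]
orientation: [-3.14, 0.058, 0.002]
force: [0.9, -0.4, 0.6]
opening: 0.0742
t 68.48 grip [0.4189 0.053  0.1995] yaw -92.1 open 0.0742 q [ 0.   -0.35  2.    0.    1.49  1.61] F [ 0.9 -0.4  0.6]
 turn [-0.05  0.07 -0.12] shift before turn [-18.37 -39.06   0.  ] after [-18.29 -39.1   -0.05]
```

View pics/ag_wrist.png

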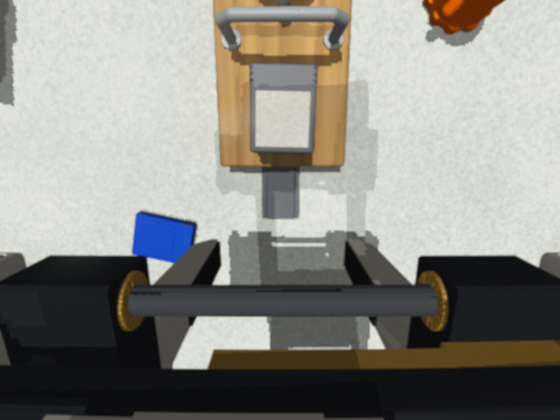

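View pics/ag_scene.png

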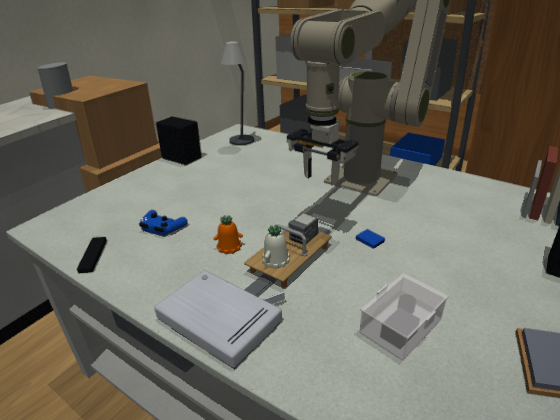

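Four cartridges are piled at (283,107) in the wrist view. I'll move the arm aside to check for a hidden fifth one and the final state.

```bash
python3 -m creep '[[[0,1.5,-1],[0,0,0]],[[0,3,-1],[0,0,0]],[[0,3.5,-1],[0,0,0]],[[0,3.5,-1],[0,0,0]],[[0,3.5,0],[0,0,0]],[[0,3.5,0],[0,0,0]],[[0,3.5,0],[0,0,0]],[[0,3.5,0],[0,0,0]],[[0,3.5,0],[0,0,0]],[[0,3.5,0],[0,0,0]],[[0,2,0],[0,0,0]],[[0,0,0],[0,0,0]]]'
python3 - <<'E'
from h import *
c=read_camera("top"); cv2.imwrite(f"pics/ah_top.png",c["img"][:,:,::-1]);crop(c,"ah_t",200,145,110,100,7)
c=read_camera("scene"); crop(c,"ah_s",240,205,110,85,7)
print(read_state()["tool_pos"])
E
```

```text
t: 69.58
tool_pos: [0.4063, -0.2961, 0.4056]
orientation: [-3.141, 0.064, 0.005]
force: [0.2, 0.2, -0.2]
opening: 0.0746
[ 0.40670561 -0.29295291  0.40565774]
```

View pics/ah_top.png

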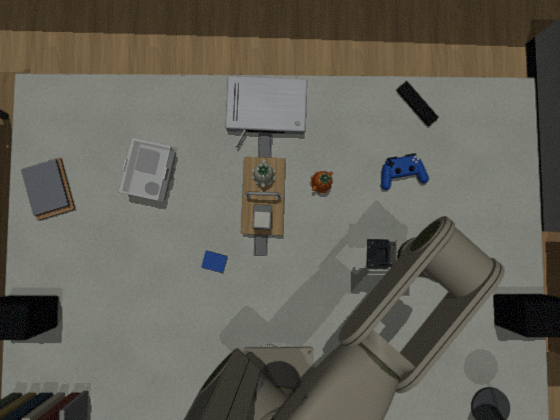

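View pics/ah_t.png

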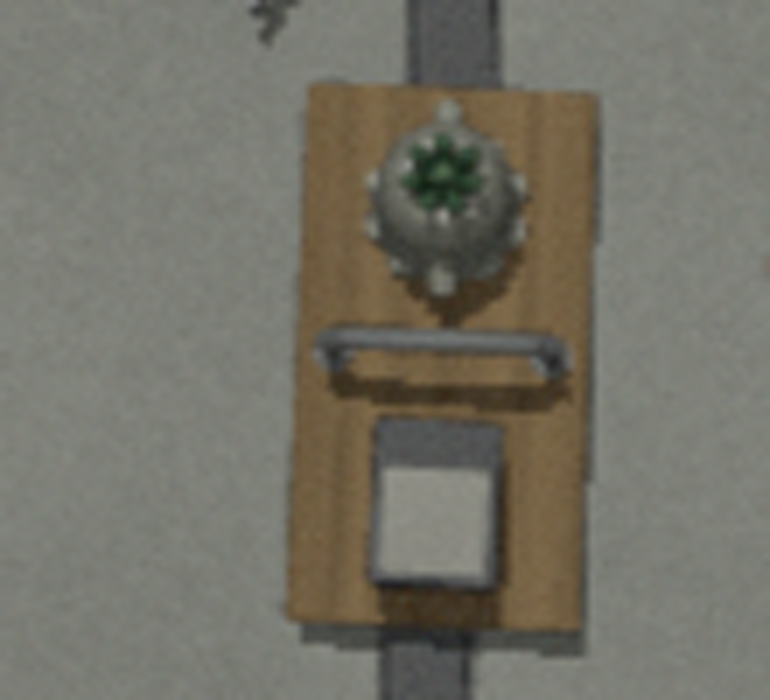

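View pics/ah_s.png

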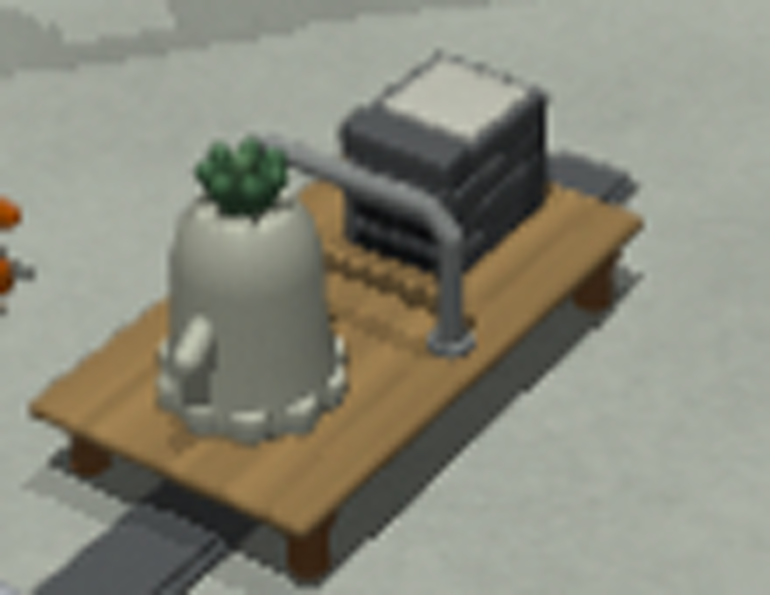

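```bash
python3 - <<'E'
from h import *
c=read_camera("top");c2=read_camera("scene")
f=lambda x,y:(200+x/7-.43,145+y/7-.43); g=lambda x,y:(240+x/7-.43,205+y/7-.43)
for n,a,b in [("f1",(308,83),(304,532)),("f4",(598,92),(32,408)),("f2",(290,622),(642,222))]: print(n,tri(c,f(*a),c2,g(*b)))
close_job()
E
```

```text
f1 (array([0.69760903, 0.10809526, 0.035508  ]), np.float64(0.000522731662268429))
f4 (array([ 0.69364486, -0.01998228,  0.03532109]), np.float64(0.001466328245054556))
f2 (array([0.45850802, 0.1147733 , 0.0333709 ]), np.float64(5.166610968143983e-05))
the job is handed in; nothing more can be done
```

The job is handed in at about 70 s of the 210 s allowed.

- **Planter off:** I lifted the white planter off the tray with an 8–11 N grip and stood it on the bare shelf.
- **Tray turned:** I pinched the empty tray by its handle, lifted it about 2 cm, turned it about 27° to line up with the cable cover, set it down and let go.
- **Everything back:** I stood the planter back on the tray. All four cartridges I found went on in one flat pile at the other end. One of them had been knocked aside during the run, so I measured it again before picking it up.

**Last checks:**
- The final pictures show the tray aligned with the cover and its legs on either side of it. The planter is upright and the pile is square.
- The start and end top views together showed no fifth cartridge. The controller, storage box and look-alikes are where they were.
- The three deck corners I could measure came out at 33–36 mm, against the expected 38 mm. They agree with each other to about 2 mm, so the tray is level within the measuring error.
- I did not press on the corners to test for rocking. That it is steady rests on the pictures and on the set-down height, which matched the feet standing on the shelf.

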